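Hold a lamp module flush on the tilted test head

TASK

Test the large rectangular LED module: take it from the parts tray, tilt it to the slope of the tester's head and press its flat LED face onto the head's pad, squarely and centred, its long side running up the slope, until it sits flush and both rows of sprung contacts are pushed fully in. Press gently, and do not shift the head or disturb anything else on the bench. Finish while still gripping the module and holding it flush; the contacts push it off if it is let go.

Things in the scene. Friction and masses are not known exactly. Their poses are not given: they have to be found in the camera images.
- module: Large rectangular aluminium LED module, biggest of the three in the tray, LED face down: plate 80 (x) by 50 (y) by 5 mm, on it a finned heat sink 66 (x) by 26 (y) by 34 mm high, centred, fins along x; 0.12 to 0.2 kg. Origin: centre of the flat LED face (underside); z towards the fins. A half turn about z makes no difference. Grip the heat sink across its 26 mm, fingertips just above the plate.
- pad (a point): Centre of the top face of the black pad (88 mm up the slope by 54 across) standing 6 mm proud on the tester's tilted aluminium head plate (138 by 120 mm). Axes tilt with the head: x up the slope (away from the tester's front), y level along the hinge, z square out of the pad. Slope 15 to 35 degrees, low edge towards the robot. The pad centre is about 90 to 115 mm above the bench.
- contact_low (a joint): Travel (m) of the lower row of sprung contacts, 28 mm down the slope from the pad centre, 34 mm wide across the slope: 0 = free, standing 5 mm proud of the pad; 0.005 = pushed fully in, level with the pad. Spring force 2 N at the start, 4 N fully in.
- contact_high (a joint): The same for the upper row, 28 mm up the slope from the pad centre. When both read the same while partly in, the module lies parallel to the slope.
- head_edge (a point): Middle of the high edge of the head plate, 66 mm up the slope from the pad centre and 6 mm below the pad's face; axes as the pad.
- tester: The tester's grey console, 190 deep (x) by 110 wide (y) by 50 mm high, fixed to the bench, with the tilted head on top, hinged along its front edge and clamped at its slope; it is not to be moved. At the sides are clamp knobs, 160 mm over both, at 40 mm height. Origin: centre of its underside; x away from the front.
- tray: Black parts tray, 150 (x) by 300 (y) mm, fixed; floor 6 mm above the bench, rim 12 mm above the bench. The three modules stand in a row along its y, about 95 mm apart, in any order. Origin: centre of its underside.
- square_module: Small square LED module in the tray, 44 by 44 mm, 29 mm high; leave it. Origin: centre of its underside.
- round_module: Round LED module in the tray, 52 mm across, 35 mm high; leave it. Origin: centre of its underside.
- torch: Finished lantern torch standing on its tail on the bench, 89 mm across its head, 158 mm high, grip on one side; leave it. Origin: centre of its underside.
- torch_b: Second torch, the same; leave it. Origin: centre of its underside.
- bezel: Torch bezel ring lying on the bench between tray and tester, 88 mm across, 14 mm high; leave it. Origin: centre of its underside.
- tape: Roll of tape lying on the bench, 90 mm across, 24 mm high; leave it. Origin: centre of its underside.
- screw_jar: Jar, 60 mm across, 70 mm high; leave it. Origin: centre of its underside.
- reflector: Torch reflector bowl, 72 mm across, 30 mm high; leave it. Origin: centre of its underside.
- screwdriver: Screwdriver lying on the bench, 190 mm long; leave it. It lies along its x.
Things that resemble listed ones, but are neither listed nor needed, are in the scene too. What is shaped like the module but brown is not meant.

How it is judged:
On the way:
1. the rectangular module is gripped and lifted clear of the tray (height (world z) of module above 0.04 m and contact force between the fingers and module above 1 N), for 0.2 s.
At the end, for the whole second after the job is handed in: Module still gripped and held on the pad: both contact rows in at least 4 of 5 mm, face within 1.5 mm of the pad and 2 deg of its slope, long side within 7 deg of the slope line, centred within 8 mm both ways, pressed with 5 to 35 N, at rest; head edge moved under 5 mm (value of joint each of contact_low, contact_high above 0.004 m and angle between the z axis of module and the z axis of pad, either way round below 0.035 rad and angle between the x axis of module and the x axis of pad, either way round below 0.12 rad and x of module in the frame of pad between -0.008 and 0.008 m and y of module in the frame of pad between -0.008 and 0.008 m and z of module in the frame of pad between -0.003 and 0.0015 m and contact force between the fingers and module above 2 N and contact force between module and tester between 5 and 35 N and linear speed of module below 0.02 m/s and distance of head_edge from where it was at the start of the episode below 0.005 m); the arm keeps its last pose, push and grip.
It fails at once if the module is pressed on the tester with more than 60 N (contact force between module and tester above 60 N).
It fails at once if the tester's head is pushed out of its set slope (high edge moved 5 mm) (distance of head_edge from where it was at the start of the episode above 0.005 m).
It fails at once if another module is moved by more than 20 mm (distance of any of square_module, round_module from where it was at the start of the episode above 0.02 m).
It fails at once if a bystander on the bench is moved by more than 20 mm (distance of any of torch, torch_b, bezel, tape, screw_jar, reflector, screwdriver from where it was at the start of the episode above 0.02 m).
It also fails if it takes over 48 s, if anything falls off the work surface, if the arm or the gripper's body presses on something with over 40 N, if the wrist force passes 120 N, or if a joint passes its speed limit or range.

ROBOT

A 6-joint arm with a two-finger parallel gripper is mounted at the origin on the work surface. World frame = base frame: x ahead of the robot, y to its left, z up, the work surface at z = 0. Lengths are in m, angles in rad, forces in N, time in s.
With the tool pointing down it reaches from about 0.4 to 0.825 m from the base axis. Payload 7 kg.
Tool frame: the origin (TCP) lies on the centre line of the jaws, within the pads' length; the fingertips stand 22 mm ahead of it and the grasp point (between the pads) lies 3 mm ahead of it; z points along the fingers, y is the line along which they close (so a half turn about z gives the same grasp; the last joint's range is limited). The gripper opens to 88 mm and grips with 3 to 60 N. Pads are 19 mm wide; open, the fingers measure 130 mm over their backs; the gripper's body (78 mm by 193 mm) begins 47 mm behind the grasp point.
Start: joints at [1.436, 0.359, 0.012, 0, -1.224, -0.288], TCP at [0.277, 0.616, 0.249] pointing down, gripper open.
Joint ranges: [-3.07, 3.07], [-1.43, 2.12], [-1.02, 1.25], [-3.03, 1.67], [-3.05, -0], [-3.03, 3.03]. Speed limits (rad/s): [2.39, 2.39, 3.01, 3.14, 3.14, 3.14].

INTERFACE

Orientations are given as [roll, pitch, yaw] about the fixed x, y, z axes, in that order (R = Rz(yaw) Ry(pitch) Rx(roll)).
In Python, from station import monitor, viewer, order gives the robot as it stands. The module is installed in compiled form; this text tells all that it offers.
- The arm moves only by the tool servo_tool, never from a script. Its argument "targets" is a list of rows, each an object with "angular": the turn, a rotation vector about the tool's x, y, z in degrees, a list of three; "xyz": the shift along the tool's x, y, z in cm, a list of three; "claw": the finger opening in cm, from 0 to 8.76. A call has 1 to 20 rows; each row shifts and turns the commanded pose from where the row before left it, along the tool's axes as they then stand; what a row does not reach is not made up. A row lasts 1/10 s, in which the tool goes at most 50 mm and 8.59 degrees, less where a joint would pass 70% of its speed; a pose out of reach is approached as far as the arm can. A call is refused whole if a number of a shift passes 5 or a number of a turn 8.59, either way. A call with a gripper value outside its range is refused whole. The fingers move at their own pace and stop on an object; "force" is the grip in N (left out, the last holds). Time passes only in rows, so rows that do not move let the fingers close. It gives the time, the measured TCP pose, the force, the opening and the grip force at its end, in the units of the state.
- monitor.get_state(): the state, without advancing time (a new reading comes with each control period).
- viewer.grab_frame(name): name is "side" or "top"; returns a dict with "color" (420x560x3 uint8, blue, green, red), "fovy" (degrees; the focal length in pixels is half the picture's height over the tangent of half this angle, whatever the lens; pixels are square), "cx", "cy" (the principal point, pixels), "R" (3x3) and "t" (3): a world point X has camera coordinates R X + t. Camera axes: x right, y down, z forward; pixel columns grow to the right and rows downward; lengths in m; the calibration is good to about 2 mm. A picture is of the moment at which its call begins. There is no depth.
- order.job_done(): hands the job in; it is judged then, once.
The state is a dict: "t": time; "q": joint angles; "qd": joint speeds; "joint_efforts": joint torques, N m; "eef_pos": TCP position; "ee_rot": TCP orientation; "force": force on the tool from outside, world axes, zero at the start; "moment": the same for the moment, N m; "width": finger opening in m; "gripper_force": force on a finger pad.
Only numpy, scipy, OpenCV 4.12 (cv2) and the standard library are available. Lean on these libraries where they do the work, as an engineer would, in place of code of your own. Each camera call takes 0.05 s, during which the arm holds its last target. There are 200 camera calls.

## Working session

There is one attempt and no reset: what is moved stays moved. The work goes in short steps, Python scripts to look and compute and a tool call to move; the robot and the scene stay as the last step left them, time stands still between calls to the robot, and variables do not carry over. Pictures are saved under pics/ and viewed, at most 10 in all, crops included, and the job is handed in when it is done.

Besides the shell and the picture viewer there is one more tool, called as name([rows], argument=value, ...), one row to a line, values as JSON. servo_tool: Moves the arm, as the interface text tells. Its arguments: {"type":"object","properties":{"targets":{"type":"array"},"force":{"type":"number"}},"required":["targets"]}

```bash
mkdir -p pics; cat > h.py <<'E'
import numpy as np, cv2
from scipy.spatial.transform import Rotation as Ro
from station import monitor, viewer, order
def grab(n, save=None):
    f=viewer.grab_frame(n)
    if save: cv2.imwrite('pics/'+save,f['color'])
    return f
def K(f):
    fl=210/np.tan(np.radians(f['fovy'])/2); return fl
def ray(f,u,v):
    fl=K(f); R=np.array(f['R']);t=np.array(f['t'])
    return -R.T@t, R.T@np.array([(u-f['cx'])/fl,(v-f['cy'])/fl,1.])
def onz(f,u,v,z):
    o,d=ray(f,u,v); return o+d*(z-o[2])/d[2]
def proj(f,X):
    c=np.array(f['R'])@np.array(X)+np.array(f['t']); return c[:2]/c[2]*K(f)+[f['cx'],f['cy']]
def tri(f,p,g,q):
    o,d=ray(f,*p);a,e=ray(g,*q)
    s=np.linalg.lstsq(np.c_[d,-e],a-o,rcond=None)[0]
    x,y=o+d*s[0],a+e*s[1]; return (x+y)/2, np.linalg.norm(x-y)
E
python3 - <<'E'
from h import *
import pickle
F={n:grab(n,n+'0.png') for n in('top','side')}
pickle.dump(F,open('f0.pkl','wb'))
for n in F: f=F[n];print(n,f['fovy'],f['cx'],f['cy'],-np.array(f['R']).T@f['t'],np.array(f['R']).round(3).tolist())
print(monitor.get_state())
E
```

```text
top 56.608532847674574 278.5667645716108 205.90214815931586 [0.40187057 0.00955373 1.10573296] [[0.01, -1.0, 0.016], [-0.99, -0.012, -0.14], [0.14, -0.014, -0.99]]
side 42.179031594029595 281.2548962621476 209.21741230669295 [ 0.27687037 -0.82863105  0.83689964] [[0.938, -0.346, -0.013], [-0.234, -0.609, -0.758], [0.254, 0.714, -0.652]]
{'t': 0.1, 'q': array([ 1.43612632e+00,  3.59304699e-01,  1.11576036e-02, -3.10792046e-04,
       -1.22408999e+00, -2.88116905e-01]), 'qd': array([-1.05245029e-03, -1.93026535e-04,  7.08256578e-04,  4.19930085e-03,
       -1.48906599e-03, -1.07088735e-05]), 'joint_efforts': array([-7.02230500e-04, -5.84162629e+01,  2.93749666e+01,  7.01552868e+00,
        1.01940637e-02, -3.53304790e-05]), 'eef_pos': array([0.27680046, 0.61519637, 0.24772587]), 'ee_rot': array([ 3.14012825e+00, -1.29288000e-04, -4.22892633e-01]), 'force': array([-0.53126648, -0.74052005,  0.27672625]), 'moment': array([ 0.0004765 , -0.0365726 ,  0.04534151]), 'gripper_force': 0.0, 'width': 0.08780645761051199}
```

View pics/top0.png

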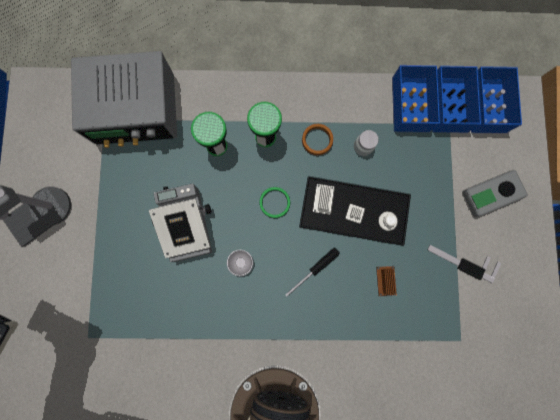

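View pics/side0.png

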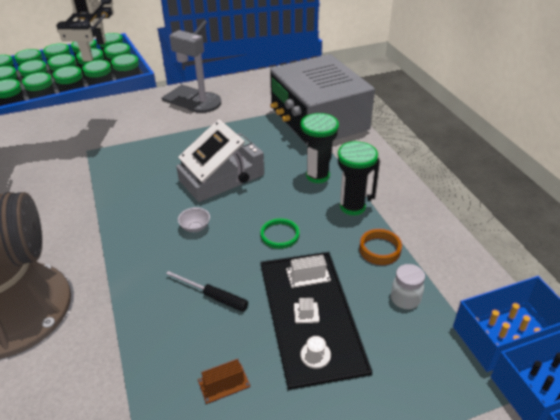

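Candidates for the module in the top view are the white finned part in the tray at (323,199), the brown finned decoy at (387,281), and the small square module at (355,213). By the description it's (323,199), so I'll check that in a close crop.

```bash
python3 - <<'E'
from h import *
import pickle
F=pickle.load(open('f0.pkl','rb'))
def c(n,x,y,w,h): return cv2.resize(F[n]['color'][y:y+h,x:x+w],(400,300),interpolation=cv2.INTER_CUBIC)
a=np.vstack([np.hstack([c('top',280,165,80,60),c('side',265,245,80,60)]),np.hstack([c('top',140,180,80,60),c('side',170,118,100,75)])])
cv2.imwrite('pics/crop.png',a)
for u,v in [(323,199),(314,199),(332,199)]: print(onz(F['top'],u,v,0.04))
print(onz(F['top'],180,230,0.1))
E
```

```text
[ 0.57318582 -0.12869621  0.04      ]
[ 0.57287974 -0.1037075   0.04      ]
[ 0.57349212 -0.15370327  0.04      ]
[0.47828207 0.24811393 0.1       ]
```

View pics/crop.png

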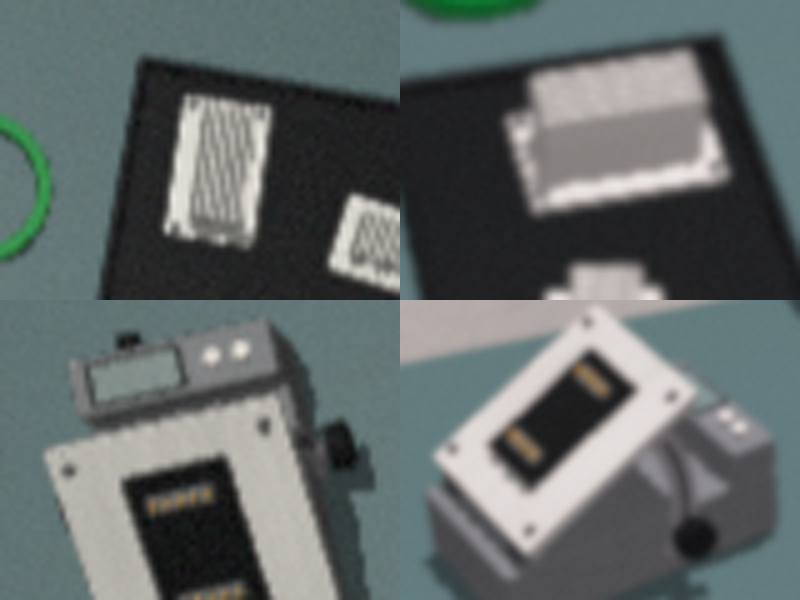

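The crop shows the white finned plate at top (323,199) is a large rectangle with its long side roughly along x. It's the biggest in the tray, so it's the right one. The tester's head is at top (180,230) and side (211,150), with the pad and contact rows visible.

```bash
cat > m.py <<'E'
from h import *
def quad(mask, S=4):
    """largest contour -> 4 refined corners (line fits), pixel coords"""
    c=max(cv2.findContours(mask,cv2.RETR_EXTERNAL,cv2.CHAIN_APPROX_NONE)[0],key=cv2.contourArea)
    h=cv2.convexHull(c)
    for e in np.arange(.01,.2,.005):
        p=cv2.approxPolyDP(h,e*cv2.arcLength(h,True),True)
        if len(p)<=4: break
    p=p[:,0].astype(float); P=c[:,0].astype(float); L=[]
    for i in range(4):
        a,b=p[i],p[(i+1)%4]; d=b-a; l=np.hypot(*d); d/=l; r=P-a
        s=r@d; n=abs(r@[-d[1],d[0]])
        L.append(cv2.fitLine(P[(s>.15*l)&(s<.85*l)&(n<8)].astype(np.float32),cv2.DIST_HUBER,0,.01,.01).ravel())
    out=[]
    for i in range(4):
        a,b=L[i-1],L[i]; k=np.linalg.solve(np.c_[a[:2],-b[:2]],b[2:]-a[2:]); out.append(a[2:]+a[:2]*k[0])
    return (np.array(out)+.5)/S-.5
def up(f,x,y,w,h,S=4):
    im=cv2.cvtColor(f['color'],cv2.COLOR_BGR2GRAY)
    z=np.zeros_like(im); z[y:y+h,x:x+w]=im[y:y+h,x:x+w]
    return cv2.resize(z,None,fx=S,fy=S,interpolation=cv2.INTER_CUBIC)
E
python3 - <<'E'
from m import *
import pickle
F=pickle.load(open('f0.pkl','rb')); T,S=F['top'],F['side']
g=up(T,300,175,40,45); q=quad(((g>100)*255).astype('uint8'))
P=np.array([onz(T,*p,.011) for p in q]); print('module corners',q.round(1).tolist(),P.round(4).tolist())
d=[np.linalg.norm(P[i]-P[(i+1)%4]) for i in range(4)]; print(np.round(d,4),'centre',P.mean(0))
for i in range(4): e=P[(i+1)%4]-P[i]; print(round(np.degrees(np.arctan2(e[1],e[0])),1))
for f,n,b in((T,'top',(145,193,70,72)),(S,'side',(172,118,75,70))):
    g=up(f,*b); 
    for th in(130,150,170):
        q=quad(((g>th)*255).astype('uint8')); print(n,th,'plate',q.round(1).tolist())
    m=((g>150)*255).astype('uint8'); 
    hull=np.zeros_like(m); cv2.fillConvexPoly(hull,np.round((q+.5)*4).astype(int),255); hull=cv2.erode(hull,np.ones((25,25)))
    for th in(70,100):
        k=((g<th)&(hull>0)).astype('uint8')*255; k=cv2.morphologyEx(k,cv2.MORPH_CLOSE,np.ones((21,21)))
        print(n,th,'pad',quad(k).round(1).tolist())
E
```

```text
module corners [[316.20001220703125, 183.1999969482422], [333.8999938964844, 186.1999969482422], [330.20001220703125, 213.5], [312.20001220703125, 211.5]] [[0.6235, -0.1133, 0.011], [0.6154, -0.164, 0.011], [0.5366, -0.1526, 0.011], [0.5416, -0.1015, 0.011]]
[0.0514 0.0796 0.0513 0.0827] centre [ 0.57928685 -0.13285878  0.011     ]
-99.1
171.8
84.4
-8.1
top 130 plate [[194.8000030517578, 198.39999389648438], [209.1999969482422, 246.6999969482422], [164.5, 257.6000061035156], [148.0, 209.10000610351562]]
top 150 plate [[194.60000610351562, 198.8000030517578], [208.89999389648438, 246.5], [164.8000030517578, 257.1000061035156], [148.5, 209.60000610351562]]
top 170 plate [[194.39999389648438, 199.39999389648438], [208.39999389648438, 246.1999969482422], [165.10000610351562, 256.5], [149.10000610351562, 210.0]]
top 70 pad [[184.39999389648438, 211.0], [193.6999969482422, 241.10000610351562], [174.3000030517578, 245.89999389648438], [164.10000610351562, 216.0]]
top 100 pad [[184.60000610351562, 210.60000610351562], [194.1999969482422, 241.5], [174.0, 246.3000030517578], [163.6000061035156
[... 243 characters left out ...]
09.80000305175781], [181.6999969482422, 160.6999969482422], [169.5, 117.9000015258789]]
side 170 plate [[218.60000610351562, 118.30000305175781], [-226.0, -275.29998779296875], [189.3000030517578, 168.3000030517578], [168.89999389648438, 118.0]]Traceback (most recent call last):
  File "<stdin>", line 16, in <module>
  File "m.py", line 13, in quad
    L.append(cv2.fitLine(P[(s>.15*l)&(s<.85*l)&(n<8)].astype(np.float32),cv2.DIST_HUBER,0,.01,.01).ravel())
             ~~~~~~~~~~~^^^^^^^^^^^^^^^^^^^^^^^^^^^^^^^^^^^^^^^^^^^^^^^^^^^^^^^^^^^^^^^^^^^^^^^^^^
cv2.error: OpenCV(4.12.0) /io/opencv/modules/imgproc/src/linefit.cpp:50: error: (-215:Assertion failed) count > 0 in function 'fitLine2D_wods'
```

```bash
python3 - <<'E'
from m import *
import pickle
F=pickle.load(open('f0.pkl','rb')); T,S=F['top'],F['side']
for y in(122,126,130,135): print(y,S['color'][y,188:228:2].tolist() if y==126 else S['color'][y,190:228:3].mean(1).astype(int).tolist() if 0 else S['color'][y,192:228].mean(1).astype(int).tolist())
g=up(S,172,110,80,80)
hull=np.zeros_like(g); cv2.fillConvexPoly(hull,np.array([[217,124],[241,142],[202,178],[182,158]])*4,255)
for th in(60,80,100):
    k=((g<th)&(hull>0)).astype('uint8')*255; k=cv2.morphologyEx(k,cv2.MORPH_CLOSE,np.ones((17,17)))
    print(th,quad(k).round(1).tolist())
E
```

```text
122 [172, 172, 171, 171, 171, 170, 171, 172, 172, 171, 171, 171, 170, 170, 171, 169, 171, 171, 172, 171, 175, 179, 181, 172, 162, 174, 199, 213, 217, 214, 203, 189, 174, 158, 148, 141]
126 [[167, 170, 178], [169, 170, 178], [169, 171, 180], [167, 169, 177], [166, 167, 176], [164, 166, 173], [164, 165, 171], [160, 160, 163], [152, 152, 154], [148, 148, 146], [147, 147, 140], [175, 176, 176], [207, 209, 216], [213, 217, 222], [208, 210, 217], [212, 215, 221], [215, 217, 223], [217, 218, 224], [214, 217, 222], [200, 202, 205]]
130 [125, 122, 121, 118, 117, 117, 116, 116, 116, 116, 116, 118, 129, 151, 177, 198, 212, 216, 217, 217, 215, 212, 200, 179, 150, 131, 139, 167, 193, 210, 217, 220, 221, 221, 219, 220]
135 [116, 115, 116, 116, 115, 117, 122, 132, 155, 181, 202, 213, 216, 214, 213, 212, 208, 195, 166, 128, 89, 79, 95, 105, 106, 90, 68, 47, 36, 40, 64, 106, 149, 183, 207, 217]
60 [[217.3000030517578, 131.0], [227.1999969482422, 140.0], [202.1999969482422, 163.6999969482422], [192.89999389648438, 154.3000030517578]]
80 [[217.1999969482422, 130.3000030517578], [227.8000030517578, 140.10000610351562], [202.10000610351562, 164.39999389648438], [192.5, 154.3000030517578]]
100 [[217.1999969482422, 129.89999389648438], [228.3000030517578, 140.0], [202.0, 164.89999389648438], [191.6999969482422, 154.39999389648438]]
```

```bash
cat > pad.py <<'E'
from m import *
def fit(A,B):
    ca,cb=A.mean(0),B.mean(0); r,rs=Ro.align_vectors(B-cb,A-ca); return r,cb-r.apply(ca),r.apply(A-ca)+cb-B
def roll4(q,start):
    i=np.argmin(np.linalg.norm(q-start,axis=1)); q=np.roll(q,-i,axis=0); return q
if __name__=='__main__':
    import pickle
    F=pickle.load(open('f0.pkl','rb')); T,S=F['top'],F['side']
    gt=up(T,145,193,70,72); gs=up(S,172,114,80,74)
    pt=quad(((gt>150)*255).astype('uint8')); ps=quad(((gs>188)*255).astype('uint8')); print('side plate',ps.round(1).tolist())
    def dark(g,poly):
        h=np.zeros_like(g); cv2.fillConvexPoly(h,np.array(poly)*4,255)
        return quad(cv2.morphologyEx(((g<85)&(h>0)).astype('uint8')*255,cv2.MORPH_CLOSE,np.ones((17,17))))
    dt=dark(gt,[[193,202],[205,244],[167,253],[152,212]]); ds=dark(gs,[[217,124],[241,142],[202,178],[182,158]])
    def order4(q,hm):  # hm: expected high -y pixel, low -y pixel
        q=roll4(q,hm[0]); 
        if np.linalg.norm(q[1]-hm[1])>np.linalg.norm(q[3]-hm[1]): q=q[[0,3,2,1]]
        return q
    pt=order4(pt,[(195,199),(209,246)]); ps=order4(ps,[(244,141),(201,182)])
    dt=order4(dt,[(184,211),(194,241)]); ds=order4(ds,[(228,140),(202,164)])
    X=[];
    for a,b in zip(np.r_[pt,dt],np.r_[ps,ds]):
        x,e=tri(T,a,S,b); X.append(x); print(x.round(4),'gap',round(e,4))
    X=np.array(X)
    M=np.array([[.066,-.06,-.006],[-.072,-.06,-.006],[-.072,.06,-.006],[.066,.06,-.006],[.044,-.027,0],[-.044,-.027,0],[-.044,.027,0],[.044,.027,0]])
    for n,s in(('plate',slice(0,4)),('pad',slice(4,8)),('all',slice(0,8))):
        Y=X[s]; print(n,'sides',[round(np.linalg.norm(Y[i]-Y[(i+1)%4]),4) for i in range(4)])
        r,c,res=fit(M[s],Y); z=r.as_euler('ZYX',degrees=True)
        print('  origin',c.round(4),'yaw,pitch,roll',z.round(2),'res mm',(1000*np.linalg.norm(res,axis=1)).round(1))
E
python3 pad.py
```

```text
side plate [[218.39999389648438, 118.80000305175781], [243.3000030517578, 140.5], [201.10000610351562, 180.3000030517578], [178.6999969482422, 156.39999389648438]]
[0.5549 0.2079 0.1298] gap 0.0006
[0.4385 0.178  0.0662] gap 0.0012
[0.41   0.2929 0.0656] gap 0.0019
[0.5261 0.3222 0.13  ] gap 0.0008
[0.5248 0.234  0.1222] gap 0.0012
[0.4514 0.2142 0.0836] gap 0.0021
[0.439  0.2656 0.0818] gap 0.0027
[0.512  0.2854 0.1217] gap 0.0002
plate sides [np.float64(0.136), np.float64(0.1184), np.float64(0.136), np.float64(0.1179)]
  origin [0.4822 0.2502 0.1046] yaw,pitch,roll [ 14.23 -28.07  -0.18] res mm [1.6 1.2 1.4 1.3]
pad sides [np.float64(0.0853), np.float64(0.0529), np.float64(0.0855), np.float64(0.053)]
  origin [0.4818 0.2498 0.1023] yaw,pitch,roll [ 14.91 -27.35  -1.63] res mm [1.7 1.3 1.6 1.2]
all sides [np.float64(0.136), np.float64(0.1184), np.float64(0.136), np.float64(0.1179)]
  origin [0.482  0.25   0.1035] yaw,pitch,roll [ 14.39 -27.88  -0.43] res mm [1.4 1.9 2.2 1.8 2.6 0.7 1.8 2.4]
```

Both measurements match the given sizes. The plate measures 51 x 81 mm. The pad centre is about (0.482, 0.250, 0.1035), with slope about 27.9° and yaw about 14.4°. Next I move above the module.

servo_tool([
  {"xyz": [2.0, 1.9, 0], "angular": [0, 0, 0], "claw": 5},
  {"xyz": [3.5, 3.36, 0], "angular": [0, 0, 0], "claw": 5},
  {"xyz": [3.5, 3.36, 0], "angular": [0, 0, 0], "claw": 5},
  {"xyz": [3.5, 3.36, 0], "angular": [0, 0, 0], "claw": 5},
  {"xyz": [3.5, 3.36, 0], "angular": [0, 0, 0], "claw": 5},
  {"xyz": [3.5, 3.36, 0], "angular": [0, 0, 0], "claw": 5},
  {"xyz": [3.5, 3.36, 0], "angular": [0, 0, 0], "claw": 5},
  {"xyz": [3.5, 3.36, 0], "angular": [0, 0, 0], "claw": 5},
  {"xyz": [3.5, 3.36, 0], "angular": [0, 0, 0], "claw": 5},
  {"xyz": [3.5, 3.36, 0], "angular": [0, 0, 0], "claw": 5},
  {"xyz": [3.5, 3.36, 0], "angular": [0, 0, 0], "claw": 5},
  {"xyz": [3.5, 3.36, 0], "angular": [0, 0, 0], "claw": 5},
  {"xyz": [3.5, 3.36, 0], "angular": [0, 0, 0], "claw": 5},
  {"xyz": [3.5, 3.36, 0], "angular": [0, 0, 0], "claw": 5},
  {"xyz": [3.5, 3.36, 0], "angular": [0, 0, 0], "claw": 5},
  {"xyz": [3.5, 3.36, 0], "angular": [0, 0, 0], "claw": 5},
  {"xyz": [3.5, 3.36, 0], "angular": [0, 0, 0], "claw": 5},
  {"xyz": [0, 0, 0], "angular": [0, 0, -8], "claw": 5},
  {"xyz": [0, 0, 0], "angular": [0, 0, -8], "claw": 5},
  {"xyz": [0, 0, 0], "angular": [0, 0, 0], "claw": 5},
])

```text
t: 2.1
eef_pos: [0.5772, -0.1307, 0.2479]
ee_rot: [3.141, 0.001, -0.143]
force: [-0.2, 1.7, 0.5]
width: 0.0499
gripper_force: 0.0
```

```bash
cat >> h.py <<'E'
def togo(pos,R):
    s=monitor.get_state(); C=Ro.from_euler('xyz',s['ee_rot'])
    print('at',s['eef_pos'].round(4),'shift cm',(C.inv().apply(np.array(pos)-s['eef_pos'])*100).round(2),'turn deg',np.degrees((C.inv()*R).as_rotvec()).round(2))
E
python3 - <<'E'
from m import *
import pickle
F=pickle.load(open('f0.pkl','rb')); S=F['side']
g=up(S,284,250,50,40); m=((g>125)*255).astype('uint8')
c=max(cv2.findContours(m,cv2.RETR_EXTERNAL,cv2.CHAIN_APPROX_NONE)[0],key=cv2.contourArea)[:,0]/4
for n,w in(('left',[-1,0]),('right',[1,0]),('bottom',[0,1]),('top',[0,-1])): print(n,c[np.argmax(c@w)])
r=Ro.from_euler('z',-8.1,degrees=True)
for p in([-40,-25,5],[40,-25,5],[40,25,5],[-40,25,5],[-33,-13,39],[33,-13,39],[33,13,39],[-33,13,39]):
    print(p,proj(S,r.apply(np.array(p)/1000)+[.579,-.133,.006]).round(1))
togo([.579,-.133,.036],Ro.from_euler('xyz',[np.pi,0,np.radians(-8.1)]))
E
```

```text
left [286.75 269.  ]
right [330. 280.]
bottom [292.5 287. ]
top [321.   255.25]
[-40, -25, 5] [291.1 285.9]
[40, -25, 5] [329.7 279.2]
[40, 25, 5] [323.1 261.7]
[-40, 25, 5] [285.7 267.9]
[-33, -13, 39] [293.2 269.3]
[33, -13, 39] [325.4 263.9]
[33, 13, 39] [322.  254.8]
[-33, 13, 39] [290.2 260. ]
at [ 0.5772 -0.1307  0.2479] shift cm [ 0.24  0.2  21.19] turn deg [ 0.01  0.07 -0.08]
```

servo_tool([
  {"xyz": [0.24, 0.2, 2.0], "angular": [0, 0, 0], "claw": 5},
  {"xyz": [0, 0, 4], "angular": [0, 0, 0], "claw": 5},
  {"xyz": [0, 0, 4], "angular": [0, 0, 0], "claw": 5},
  {"xyz": [0, 0, 4], "angular": [0, 0, 0], "claw": 5},
  {"xyz": [0, 0, 3], "angular": [0, 0, 0], "claw": 5},
  {"xyz": [0, 0, 2], "angular": [0, 0, 0], "claw": 5},
  {"xyz": [0, 0, 1.2], "angular": [0, 0, 0], "claw": 5},
  {"xyz": [0, 0, 0.5], "angular": [0, 0, 0], "claw": 5},
  {"xyz": [0, 0, 0], "angular": [0, 0, 0], "claw": 5},
  {"xyz": [0, 0, 0], "angular": [0, 0, 0], "claw": 5},
], force=40)

```text
t: 3.1
eef_pos: [0.5804, -0.1322, 0.0427]
ee_rot: [-3.141, -0.002, -0.144]
force: [0.9, -0.8, 0.5]
width: 0.0502
gripper_force: 0.0
```

servo_tool([
  {"xyz": [0, 0, 0.4], "angular": [0, 0, 0], "claw": 5},
  {"xyz": [0, 0, 0.25], "angular": [0, 0, 0], "claw": 5},
  {"xyz": [0, 0, 0], "angular": [0, 0, 0], "claw": 5},
  {"xyz": [0, 0, 0], "angular": [0, 0, 0], "claw": 2},
  {"xyz": [0, 0, 0], "angular": [0, 0, 0], "claw": 2},
  {"xyz": [0, 0, 0], "angular": [0, 0, 0], "claw": 2},
  {"xyz": [0, 0, 0], "angular": [0, 0, 0], "claw": 2},
  {"xyz": [0, 0, 0], "angular": [0, 0, 0], "claw": 2},
], force=40)

```text
t: 3.9
eef_pos: [0.5797, -0.1324, 0.0351]
ee_rot: [-3.142, -0.0, -0.144]
force: [0.1, -0.4, -0.5]
width: 0.0257
gripper_force: 40.0
```

servo_tool([
  {"xyz": [0, 0, -1.0], "angular": [0, 0, 0], "claw": 2},
  {"xyz": [0, 0, -2.5], "angular": [0, 0, 0], "claw": 2},
  {"xyz": [0, 0, -4], "angular": [0, 0, 0], "claw": 2},
  {"xyz": [0, 0, -4], "angular": [0, 0, 0], "claw": 2},
  {"xyz": [0, 0, -4], "angular": [0, 0, 0], "claw": 2},
  {"xyz": [0, 0, -3], "angular": [0, 0, 0], "claw": 2},
  {"xyz": [0, 0, -1.5], "angular": [0, 0, 0], "claw": 2},
  {"xyz": [0, 0, 0], "angular": [0, 0, 0], "claw": 2},
])

```text
t: 4.7
eef_pos: [0.5806, -0.1324, 0.2384]
ee_rot: [-3.141, -0.005, -0.143]
force: [-0.1, 0.0, -1.5]
width: 0.0263
gripper_force: 40.0
```

```bash
cat > goal.py <<'E'
from h import *
PAD=np.array([.482,.250,.1035]); RP=Ro.from_euler('ZY',[14.4,-27.9],degrees=True)
RT=RP*Ro.from_euler('x',180,degrees=True)
def goal(off,dx=0,dy=0,h=.0291): togo(PAD+RP.apply([dx,dy,h+off]),RT)
E
python3 -c "
from goal import *
s=monitor.get_state();print(s['force'],s['width'],s['gripper_force'])
g=grab('side','lift.png')['color'];t=grab('top')['color']
cv2.imwrite('pics/lift.png',np.hstack([cv2.resize(g[150:290,230:420],(400,295)),cv2.resize(t[140:270,260:390],(295,295))]))
goal(.08)"
```

```text
[-0.09815549  0.02438108 -1.45819585] 0.02629381380788667 39.99957740306854
at [ 0.579  -0.1322  0.2347] shift cm [-19.79 -34.47   3.51] turn deg [  5.48  27.55 -22.2 ]
```

View pics/lift.png

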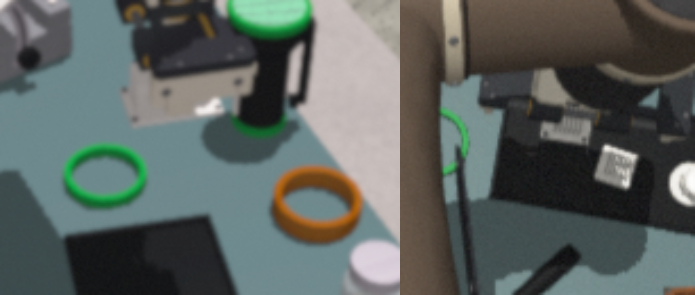

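The module is held and lifted clear; the side crop shows it in the jaws at about (190,95), and the tray slot is empty. Now I move above the pad and tilt.

servo_tool([
  {"xyz": [-1.0, -1.75, 0], "angular": [0, 0, 0], "claw": 2},
  {"xyz": [-2, -3.5, 0], "angular": [0, 0, 0], "claw": 2},
  {"xyz": [-2, -3.5, 0], "angular": [0, 0, 0], "claw": 2},
  {"xyz": [-2, -3.5, 0], "angular": [0, 0, 0], "claw": 2},
  {"xyz": [-2, -3.5, 0], "angular": [0, 0, 0], "claw": 2},
  {"xyz": [-2, -3.5, 0], "angular": [0, 0, 0], "claw": 2},
  {"xyz": [-2, -3.5, 0], "angular": [0, 0, 0], "claw": 2},
  {"xyz": [-2, -3.5, 0], "angular": [0, 0, 0], "claw": 2},
  {"xyz": [-2, -3.5, 0], "angular": [0, 0, 0], "claw": 2},
  {"xyz": [-2, -3.5, 0], "angular": [0, 0, 0], "claw": 2},
  {"xyz": [-0.8, -1.2, 0], "angular": [0, 0, 0], "claw": 2},
  {"xyz": [0, 0, 0], "angular": [0.78, 3.94, -3.17], "claw": 2},
  {"xyz": [0, 0, 0], "angular": [0.78, 3.94, -3.17], "claw": 2},
  {"xyz": [0, 0, 0], "angular": [0.78, 3.94, -3.17], "claw": 2},
  {"xyz": [0, 0, 0], "angular": [0.78, 3.94, -3.17], "claw": 2},
  {"xyz": [0, 0, 0], "angular": [0.78, 3.94, -3.17], "claw": 2},
  {"xyz": [0, 0, 0], "angular": [0.78, 3.94, -3.17], "claw": 2},
  {"xyz": [0, 0, 0], "angular": [0.78, 3.94, -3.17], "claw": 2},
  {"xyz": [0, 0, 0], "angular": [0, 0, 0], "claw": 2},
])

```text
t: 6.7
eef_pos: [0.4308, 0.2336, 0.2318]
ee_rot: [3.135, -0.485, 0.257]
force: [0.8, -0.7, -2.2]
width: 0.0258
gripper_force: 40.0
```

```bash
python3 -c "
from goal import *
g=grab('side','tilt.png')['color']
cv2.imwrite('pics/tilt.png',cv2.resize(g[60:210,130:330],(800,600)))
goal(.04);goal(.015)"
```

```text
at [0.4318 0.2343 0.2329] shift cm [-1.4  -0.3   6.99] turn deg [0.22 0.13 0.09]
at [0.4318 0.2343 0.2329] shift cm [-1.4  -0.31  9.49] turn deg [0.22 0.13 0.09]
```

View pics/tilt.png

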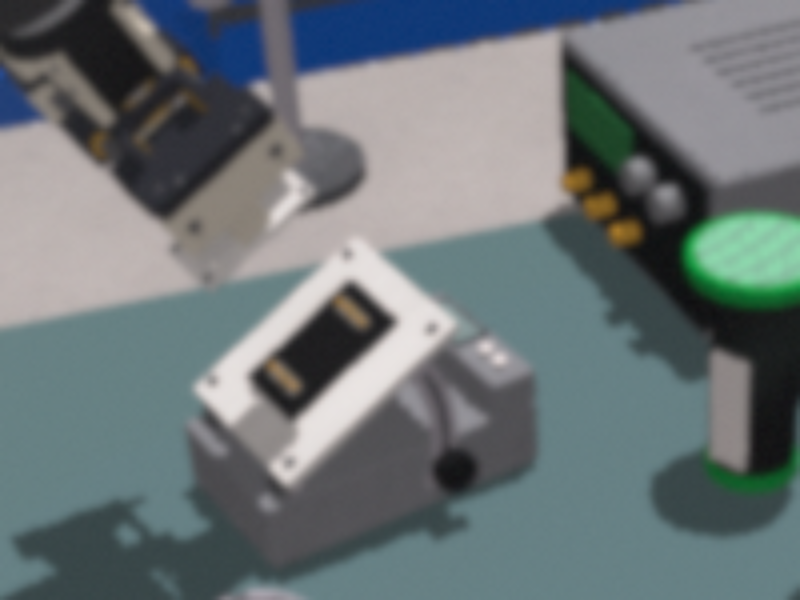

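The module is tilted parallel to the head, and its near edge is at about (240,240) in the crop. Now I close to 15 mm off the pad.

servo_tool([
  {"xyz": [-0.7, -0.15, 1], "angular": [0, 0, 0], "claw": 2},
  {"xyz": [-0.7, -0.15, 2], "angular": [0.2, 0.1, 0.1], "claw": 2},
  {"xyz": [0, 0, 2], "angular": [0, 0, 0], "claw": 2},
  {"xyz": [0, 0, 2], "angular": [0, 0, 0], "claw": 2},
  {"xyz": [0, 0, 1.5], "angular": [0, 0, 0], "claw": 2},
  {"xyz": [0, 0, 0.8], "angular": [0, 0, 0], "claw": 2},
  {"xyz": [0, 0, 0.2], "angular": [0, 0, 0], "claw": 2},
  {"xyz": [0, 0, 0], "angular": [0, 0, 0], "claw": 2},
  {"xyz": [0, 0, 0], "angular": [0, 0, 0], "claw": 2},
])

```text
t: 7.65
eef_pos: [0.4751, 0.2555, 0.1699]
ee_rot: [-3.141, -0.448, 0.25]
force: [1.1, -0.1, -1.3]
width: 0.026
gripper_force: 40.0
```

```bash
python3 -c "
from goal import *
f=grab('side');g=f['color'];t=grab('top')
cv2.imwrite('pics/near.png',np.hstack([cv2.resize(g[100:190,150:270],(400,300),interpolation=2),cv2.resize(t['color'][180:270,130:250],(400,300),interpolation=2)]))
s=monitor.get_state(); C=Ro.from_euler('xyz',s['ee_rot'])
for p in([-40,25,0],[40,25,0],[-40,-25,0],[40,-25,0],[-40,25,5],[40,25,5],[-40,-25,5],[40,-25,5]):
  q=np.array(p)/1000; X=C.apply([q[0],q[1],.0291-q[2]])+s['eef_pos']
  a=proj(f,X);b=proj(t,X); print(p,a.round(1),((a-[150,100])/.3).round(),((b-[130,180])/.3).round()+[400,0])
print(s['force'],s['moment']);goal(.015);goal(.005)"
```

```text
[-40, 25, 0] [201.4 146.1] [171. 154.] [587. 191.]
[40, 25, 0] [227.2 123.6] [257.  79.] [556.  92.]
[-40, -25, 0] [191.4 136.4] [138. 121.] [521. 207.]
[40, -25, 0] [216.6 114.5] [222.  48.] [489. 108.]
[-40, 25, 5] [200.4 144.8] [168. 149.] [586. 193.]
[40, 25, 5] [226.2 122.2] [254.  74.] [556.  94.]
[-40, -25, 5] [190.4 135.1] [135. 117.] [520. 209.]
[40, -25, 5] [215.7 113.1] [219.  44.] [488. 110.]
[ 0.06484673 -0.17394772 -2.69765677] [-0.4680093   1.63233782  0.02399582]
at [0.4749 0.2557 0.17  ] shift cm [-2.56  0.73  1.82] turn deg [-0.03  2.2  -0.07]
at [0.4749 0.2557 0.17  ] shift cm [-2.53  0.73  2.82] turn deg [-0.03  2.2  -0.07]
```

View pics/near.png

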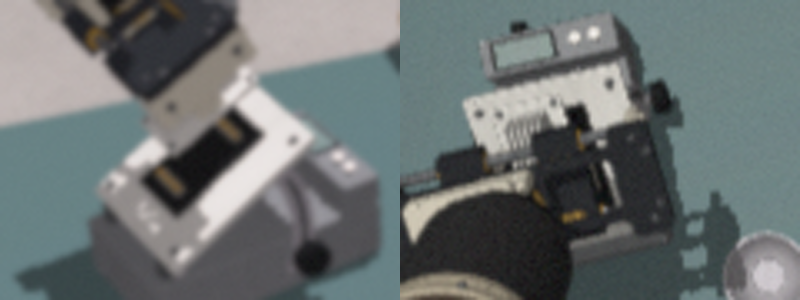

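```bash
python3 -c "
from goal import *
s=monitor.get_state();print(s['q'].round(3),s['qd'].round(3),s['t']);goal(.03)"
```

```text
[ 0.878 -0.006 -1.016  0.949 -0.318  0.067] [ 0.001 -0.002 -0.002  0.003  0.002 -0.004] 7.75
at [0.4749 0.2557 0.17  ] shift cm [-2.62  0.73  0.32] turn deg [-0.03  2.2  -0.07]
```

Joint 3 is at its limit (-1.02), so the arm couldn't reach that pose in this configuration. I'll back off, log a few states and fit the kinematics to find a branch that does reach.

servo_tool([
  {"xyz": [0, 0, -3], "angular": [0, 0, 0], "claw": 2},
  {"xyz": [0, 0, -4], "angular": [0, 0, 0], "claw": 2},
  {"xyz": [0, 0, 0], "angular": [0, 0, 0], "claw": 2},
])

```text
t: 8.05
eef_pos: [0.445, 0.2502, 0.2375]
ee_rot: [-3.134, -0.453, 0.249]
force: [-0.6, 1.9, -0.5]
width: 0.026
gripper_force: 40.0
```

```bash
cat > log.py <<'E'
from h import *
import json
s=monitor.get_state(); open('log.jsonl','a').write(json.dumps({k:list(map(float,s[k])) for k in('q','eef_pos','ee_rot')})+'\n')
print(s['q'].round(3),s['eef_pos'].round(4),s['ee_rot'].round(3),s['t'])
E
python3 log.py; python3 - <<'E'
from h import *
D=[([1.43612632,.359304699,.0111576036,-.000310792,-1.22408999,-.288116905],[3.14012825,-.000129288,-.422892633]),
([.878,-.006,-1.016,.949,-.318,.067],[-3.141,-.448,.250])]
import itertools
for q,e in D:
    R=Ro.from_euler('xyz',e).as_matrix()
    B=Ro.from_euler('ZY',[q[0],q[1]-q[2]])
    for s4,s5 in itertools.product([1,-1],[1,-1]):
        M=B*Ro.from_euler('X',s4*q[3])*Ro.from_euler('Y',-s5*q[4])
        print(s4,s5,'tool z model',M.apply([1,0,0]).round(3),'meas',R[:,2].round(3))
E
```

```text
[ 1.067 -0.147 -0.899  0.61  -0.58   0.279] [0.445  0.2502 0.2375] [-3.134 -0.453  0.249] 8.05
1 1 tool z model [ 0.    -0.001 -1.   ] meas [-0.    -0.001 -1.   ]
1 -1 tool z model [0.086 0.635 0.768] meas [-0.    -0.001 -1.   ]
-1 1 tool z model [-0.    -0.001 -1.   ] meas [-0.    -0.001 -1.   ]
-1 -1 tool z model [0.086 0.634 0.768] meas [-0.    -0.001 -1.   ]
1 1 tool z model [ 0.029  0.432 -0.901] meas [ 0.42   0.108 -0.901]
1 -1 tool z model [ 0.617  0.345 -0.708] meas [ 0.42   0.108 -0.901]
-1 1 tool z model [ 0.42   0.108 -0.901] meas [ 0.42   0.108 -0.901]
-1 -1 tool z model [ 0.226  0.67  -0.708] meas [ 0.42   0.108 -0.901]
```

servo_tool([
  {"xyz": [0, 0, -3], "angular": [0, -8, 0], "claw": 2},
  {"xyz": [2, 0, 0], "angular": [0, -8, 0], "claw": 2},
  {"xyz": [3, 0, 0], "angular": [0, -8, 0], "claw": 2},
  {"xyz": [3, 0, 0], "angular": [0, 0, 0], "claw": 2},
  {"xyz": [0, 0, 0], "angular": [0, 0, 0], "claw": 2},
])

```text
t: 8.55
eef_pos: [0.5195, 0.2598, 0.2691]
ee_rot: [3.129, -0.103, 0.235]
force: [-0.9, -0.4, -2.7]
width: 0.0259
gripper_force: 40.0
```

```bash
echo '{"q":[1.43612632,0.359304699,0.0111576036,-0.000310792046,-1.22408999,-0.288116905],"eef_pos":[0.27680046,0.61519637,0.24772587],"ee_rot":[3.14012825,-0.000129288,-0.422892633]}' >> log.jsonl
echo '{"q":[0.878,-0.006,-1.016,0.949,-0.318,0.067],"eef_pos":[0.4749,0.2557,0.1700],"ee_rot":[-3.141,-0.448,0.250]}' >> log.jsonl; python3 log.py
```

```text
[ 0.845  0.135 -0.277  0.079 -1.083  0.926] [0.5195 0.2598 0.2691] [ 3.129 -0.103  0.235] 8.55
```

servo_tool([
  {"xyz": [3, 2, 0], "angular": [8, 0, 0], "claw": 2},
  {"xyz": [3, 3, 0], "angular": [8, 0, 0], "claw": 2},
  {"xyz": [3, 3, -2], "angular": [0, 0, 0], "claw": 2},
  {"xyz": [0, 0, 0], "angular": [0, 0, 0], "claw": 2},
])

```text
t: 8.95
eef_pos: [0.6237, 0.1946, 0.2874]
ee_rot: [-2.884, -0.103, 0.231]
force: [-0.8, -0.7, -1.8]
width: 0.0257
gripper_force: 40.0
```

```bash
python3 log.py
```

```text
[ 0.466  0.25   0.017 -0.245 -1.188  1.424] [0.6237 0.1946 0.2874] [-2.884 -0.103  0.231] 8.95
```

servo_tool([
  {"xyz": [-3, 0, 0], "angular": [-8, 0, 0], "claw": 2},
  {"xyz": [-4, -3, 0], "angular": [-8, 8, 0], "claw": 2},
  {"xyz": [-3, -3, -3], "angular": [-5, 8, 0], "claw": 2},
  {"xyz": [0, 0, 0], "angular": [0, 0, 0], "claw": 2},
])

```text
t: 9.35
eef_pos: [0.5201, 0.2198, 0.2999]
ee_rot: [3.106, -0.269, 0.231]
force: [-0.3, -0.4, -2.6]
width: 0.0257
gripper_force: 40.0
```

```bash
python3 log.py; cat > fk.py <<'E'
from h import *
import json
D=[json.loads(l) for l in open('log.jsonl')]
def blocks(q):
    A=Ro.from_euler('z',q[0]);B=A*Ro.from_euler('y',q[1]);C=A*Ro.from_euler('y',q[1]-q[2]);E=C*Ro.from_euler('x',-q[3]);G=E*Ro.from_euler('y',-q[4])
    cols=[A.apply([1,0,0]),A.apply([0,0,1]),B.apply([1,0,0]),B.apply([0,0,1]),C.apply([1,0,0]),C.apply([0,0,1]),E.apply([0,0,1]),G.apply([0,0,1]),G.apply([1,0,0])]
    return np.array(cols).T,G
def fitfk():
    M=np.vstack([blocks(d['q'])[0] for d in D]);p=np.hstack([d['eef_pos'] for d in D])
    x,_,rk,sv=np.linalg.lstsq(M,p,rcond=3e-3); return x,(M@x-p).reshape(-1,3),rk,sv
if __name__=='__main__':
    x,r,rk,sv=fitfk(); print('a1 h u L1 L2 e w v L6',x.round(4),rk,sv.round(3)); print((r*1000).round(1))
    for d in D:
        G=blocks(d['q'])[1]; R=Ro.from_euler('xyz',d['ee_rot']); print((G.inv()*R*Ro.from_euler('z',-d['q'][5])).as_rotvec().round(3),(G.inv()*R*Ro.from_euler('z',d['q'][5])).as_rotvec().round(3))
E
python3 fk.py
```

```text
[ 0.864 -0.003 -0.443  0.231 -0.947  0.815] [0.5201 0.2198 0.2999] [ 3.106 -0.269  0.231] 9.35
a1 h u L1 L2 e w v L6 [ 0.3232  0.4691  0.3117  0.7366  0.3723 -0.485   0.4874 -0.6012  0.6744] 9 [5.272 4.822 1.253 0.891 0.697 0.218 0.168 0.155 0.058]
[[ -48.9   11.7    6.6]
 [-193.3    1.9    3.1]
 [  37.2  -13.6  -10.1]
 [-147.6  112.8   24.3]
 [ -56.1  188.9  -11.2]
 [-118.6  105.5  -12.8]]
[-1.607  0.892 -1.607] [-1.209  1.209 -1.209]
[-0.775  1.428 -0.775] [-1.209  1.209 -1.209]
[-1.307  1.143 -1.307] [-1.209  1.209 -1.209]
[2.071 0.293 2.071] [-1.209  1.209 -1.209]
[1.422 1.056 1.422] [-1.209  1.209 -1.209]
[2.192 0.064 2.192] [-1.209  1.209 -1.209]
```

```bash
sed -i 's/cols=\[/cols=[A.apply([0,1,0]),E.apply([0,1,0]),/; s/a1 h u/Ay Ey a1 h u/' fk.py; python3 fk.py | head -8
```

```text
Ay Ey a1 h u L1 L2 e w v L6 [-2.000e-04 -1.916e-01  7.000e-04  1.984e-01 -3.000e-04  6.019e-01
  4.629e-01 -1.000e-04  2.000e-04  2.000e-04  3.564e-01] 11 [5.288 4.826 3.438 1.049 0.978 0.86  0.224 0.195 0.164 0.073 0.038]
[[-0.  0.  0.]
 [ 0.  0.  0.]
 [ 0. -0. -0.]
 [-0. -0.  0.]
 [-0.  0. -0.]
 [-0. -0. -0.]]
```

```bash
cat > ik.py <<'E'
from fk import *
from scipy.optimize import least_squares
from goal import PAD,RP,RT
x,_,_,_=fitfk(); KK=Ro.from_rotvec([-1.2092,1.2092,-1.2092])
lo=np.array([-3.07,-1.43,-1.02,-3.03,-3.05,-3.03]);hi=np.array([3.07,2.12,1.25,1.67,0,3.03])
def fk(q):
    M,G=blocks(q); return M@x, G*KK*Ro.from_euler('z',-q[5])
def ik(p,R,q0):
    def f(q):
        P,T=fk(q); return np.r_[(P-p)*3,(T.inv()*R).as_rotvec()]
    s=least_squares(f,np.clip(q0,lo+.01,hi-.01),bounds=(lo,hi)); return s.x,np.linalg.norm(s.fun)
def sols(p,R,n=40):
    rng=np.random.default_rng(0);out=[]
    for _ in range(n):
        q,e=ik(p,R,rng.uniform(lo,hi)); 
        if e<1e-3 and not any(np.abs(q-o).max()<.02 for o in out): out.append(q)
    return out
if __name__=='__main__':
    H=Ro.from_euler('z',np.pi)
    for off in(0,.05,.10):
        for k,R in enumerate((RT,RT*H)):
            p=PAD+RP.apply([0,0,.0291+off])
            for q in sols(p,R): print(off,'flip' if k else 'same',q.round(3),'margin',np.minimum(q-lo,hi-q).round(2).min())
E
python3 ik.py
python3 - <<'E'
from ik import *
d=D[-1]; print('chk',[ (q.round(3)) for q in sols(d['eef_pos'],Ro.from_euler('xyz',d['ee_rot']),30)])
H=Ro.from_euler('z',np.pi); rng=np.random.default_rng(1)
for off in(0,.05):
  for R in(RT,RT*H):
    b=sorted([ik(PAD+RP.apply([0,0,.0291+off]),R,rng.uniform(lo,hi)) for _ in range(40)],key=lambda a:a[1])
    seen=[]
    for q,e in b:
        if any(np.abs(q-o).max()<.05 for o in seen): continue
        seen.append(q); P,T=fk(q); 
        if len(seen)<5: print(off,q.round(3),round(e,4),'pos mm',((RP.inv().apply(P-PAD)-[0,0,.0291+off])*1000).round(1),'rot',np.degrees((T.inv()*R).as_rotvec()).round(2))
E
```

```text
chk [array([ 0.864, -0.003, -0.443,  0.231, -0.947,  0.815])]
0 [ 0.851  0.043 -1.02   0.947 -0.284  0.081] 0.0949 pos mm [14.1  2.5  8.7] rot [ 0.27  4.61 -0.  ]
0 [ 0.13   0.092 -0.887 -3.03  -0.    -1.578] 0.1422 pos mm [-12.3   6.5 -20.3] rot [ 3.88 -5.77 -0.  ]
0 [ 3.07  -1.43  -1.02   0.218 -2.512 -1.117] 0.3638 pos mm [-46.2 -19.  107.3] rot [ 2.39 -3.87  0.  ]
0 [-3.07  -1.43  -1.02   0.074 -2.603 -1.357] 0.3863 pos mm [-60.   10.5 101.8] rot [ 3.85 -7.71  0.  ]
0 [ 0.851  0.039 -1.02   0.923 -0.278 -3.03 ] 0.0957 pos mm [12.7  0.2  9.5] rot [ 0.24 -4.74  0.28]
0 [ 0.835  0.079 -1.02   1.12  -0.306  3.03 ] 0.1232 pos mm [24.4 16.5 -0.2] rot [-3.06 -3.39 -1.81]
0 [ 0.13   0.092 -0.887 -3.03  -0.     1.564] 0.1422 pos mm [-12.3   6.5 -20.3] rot [-3.88  5.77 -0.  ]
0 [ 3.07  -1.43  -1.02   0.218 -2.512  2.025] 0.3638 pos mm [-46.2 -19.  107.3] rot [-2.39  3.87 -0.  ]
0.05 [ 0.963 -0.07  -1.02   0.82  -0.395  0.128] 0.0529 pos mm [8.1 1.4 5.1] rot [0.12 2.53 0.  ]
0.05 [ 0.128 -0.008 -0.93  -3.03  -0.    -1.578] 0.2118 pos mm [-17.    8.2 -35. ] rot [ 4.28 -9.07 -0.  ]
0.05 [ 3.059 -1.43  -1.02   0.277 -2.497 -1.061] 0.2356 pos mm [-36.5 -14.4  63.8] rot [ 0.57 -4.02 -0.  ]
0.05 [-3.07  -1.43  -0.971  0.111 -2.626 -1.323] 0.2748 pos mm [-43.8  14.6  67.9] rot [ 2.71 -6.44  0.  ]
0.05 [ 0.963 -0.07  -1.02   0.82  -0.395 -3.014] 0.0529 pos mm [8.1 1.4 5.1] rot [-0.12 -2.53  0.  ]
0.05 [ 0.991 -0.023 -1.02   0.976 -0.447  3.03 ] 0.1268 pos mm [17.4 22.9 -0.9] rot [-4.14 -0.8  -3.25]
0.05 [ 0.128 -0.008 -0.93  -3.03  -0.     1.564] 0.2118 pos mm [-17.    8.2 -35. ] rot [-4.28  9.07 -0.  ]
0.05 [ 3.059 -1.43  -1.02   0.277 -2.497  2.081] 0.2356 pos mm [-36.5 -14.4  63.8] rot [-0.57  4.02  0.  ]
```

The fitted kinematics are exact, and they show a square grip can't reach the pad at this slope. I need a grip pitched about the jaw axis, so next I find how much pitch is required.

```bash
cat > plan.py <<'E'
from ik import *
def rel(a,h): # tool in module frame: pitch a about jaw axis
    return np.array([0,0,h]), Ro.from_euler('x',180,degrees=True)*Ro.from_euler('y',-a,degrees=True)
PM=np.array([.579,-.133,.006]); RM=Ro.from_euler('z',-8.1,degrees=True)
if __name__=='__main__':
    for a in(10,15,20,25):
        p,r=rel(a,.007+.022*np.cos(np.radians(a))+.0095*np.sin(np.radians(a)))
        for nm,P0,R0,zs in(('pad',PAD,RP,(-.002,.05,.1)),('tray',PM,RM,(0,.15))):
            for off in zs:
                for q in sols(P0+R0.apply(p)+(R0.apply([0,0,off])),R0*r,16): print(a,nm,off,q.round(2),'margin',np.minimum(q-lo,hi-q).round(2).min())
E
python3 plan.py
```

```text
10 pad -0.002 [ 0.94  0.09 -0.89  0.53 -0.4   0.41] margin 0.13
10 pad 0.05 [ 1.01 -0.02 -0.84  0.41 -0.56  0.48] margin 0.18
10 pad 0.1 [ 1.07 -0.12 -0.79  0.35 -0.71  0.5 ] margin 0.23
10 tray 0 [ 0.08  0.53 -0.25 -0.05 -0.96  1.38] margin 0.77
10 tray 0.15 [ 0.08  0.37 -0.11 -0.04 -1.26  1.37] margin 0.91
15 pad -0.002 [ 0.94  0.12 -0.75  0.28 -0.54  0.65] margin 0.27
15 pad 0.05 [ 0.99  0.02 -0.72  0.24 -0.68  0.66] margin 0.3
15 pad 0.1 [ 1.03 -0.07 -0.68  0.22 -0.81  0.65] margin 0.34
15 tray 0 [ 0.07  0.57 -0.17 -0.06 -1.08  1.4 ] margin 0.85
15 tray 0.15 [ 0.07  0.43 -0.04 -0.06 -1.37  1.38] margin 0.98
20 pad -0.002 [ 0.91  0.16 -0.63  0.14 -0.68  0.81] margin 0.39
20 pad 0.05 [ 0.95  0.07 -0.61  0.12 -0.79  0.79] margin 0.41
20 pad 0.1 [ 0.99 -0.02 -0.58  0.12 -0.91  0.77] margin 0.44
20 tray 0 [ 0.06  0.62 -0.1  -0.07 -1.19  1.41] margin 0.92
20 tray 0.15 [ 0.06  0.48  0.03 -0.07 -1.47  1.39] margin 1.05
25 pad -0.002 [ 0.88  0.21 -0.52  0.04 -0.8   0.92] margin 0.5
25 pad 0.05 [ 0.91  0.12 -0.51  0.04 -0.9   0.89] margin 0.51
25 pad 0.1 [ 0.94  0.03 -0.49  0.04 -1.01  0.86] margin 0.53
25 tray 0 [ 0.05  0.67 -0.03 -0.08 -1.3   1.42] margin 0.99
25 tray 0.15 [ 0.05  0.53  0.1  -0.08 -1.57  1.4 ] margin 1.12
```

A 15° pitch gives comfortable joint margins. I'll put the module back where it was and grip it again pitched.

```bash
python3 -c "
from h import *
togo([.5797,-.1324,.20],Ro.from_euler('xyz',[np.pi,0,-.144]))"
```

```text
at [0.5201 0.2198 0.2999] shift cm [-4.83 35.3  10.29] turn deg [ -0.88 -15.6   21.07]
```

servo_tool([
  {"xyz": [0, 0, 0], "angular": [-0.22, -3.9, 5.27], "claw": 2},
  {"xyz": [0, 0, 0], "angular": [-0.22, -3.9, 5.27], "claw": 2},
  {"xyz": [0, 0, 0], "angular": [-0.22, -3.9, 5.27], "claw": 2},
  {"xyz": [0, 0, 0], "angular": [-0.22, -3.9, 5.27], "claw": 2},
  {"xyz": [0.6, 1.8, 0.5], "angular": [0, 0, 0], "claw": 2},
  {"xyz": [1.2, 3.7, 1], "angular": [0, 0, 0], "claw": 2},
  {"xyz": [1.2, 3.7, 1], "angular": [0, 0, 0], "claw": 2},
  {"xyz": [1.2, 3.7, 1], "angular": [0, 0, 0], "claw": 2},
  {"xyz": [1.2, 3.7, 1], "angular": [0, 0, 0], "claw": 2},
  {"xyz": [1.2, 3.7, 1], "angular": [0, 0, 0], "claw": 2},
  {"xyz": [1.2, 3.7, 1], "angular": [0, 0, 0], "claw": 2},
  {"xyz": [1.2, 3.7, 1], "angular": [0, 0, 0], "claw": 2},
  {"xyz": [1.2, 3.7, 1], "angular": [0, 0, 0], "claw": 2},
  {"xyz": [0.7, 2.6, 1], "angular": [0, 0, 0], "claw": 2},
  {"xyz": [0, 0, 0], "angular": [0, 0, 0], "claw": 2},
  {"xyz": [0, 0, 0], "angular": [0, 0, 0], "claw": 2},
])

```text
t: 10.95
eef_pos: [0.5824, -0.1338, 0.2041]
ee_rot: [-3.14, 0.004, -0.151]
force: [0.2, 0.3, -0.8]
width: 0.0263
gripper_force: 40.0
```

```bash
python3 -c "
from h import *
togo([.5797,-.1324,.0351],Ro.from_euler('xyz',[np.pi,0,-.144]))"
```

```text
at [ 0.5824 -0.1338  0.2041] shift cm [-0.22 -0.07 16.9 ] turn deg [-0.1   0.22 -0.43]
```

servo_tool([
  {"xyz": [-0.2, -0.1, 2], "angular": [-0.1, 0.2, -0.4], "claw": 2},
  {"xyz": [0, 0, 4], "angular": [0, 0, 0], "claw": 2},
  {"xyz": [0, 0, 4], "angular": [0, 0, 0], "claw": 2},
  {"xyz": [0, 0, 3], "angular": [0, 0, 0], "claw": 2},
  {"xyz": [0, 0, 2], "angular": [0, 0, 0], "claw": 2},
  {"xyz": [0, 0, 1], "angular": [0, 0, 0], "claw": 2},
  {"xyz": [0, 0, 0.4], "angular": [0, 0, 0], "claw": 2},
  {"xyz": [0, 0, 0], "angular": [0, 0, 0], "claw": 2},
  {"xyz": [0, 0, 0], "angular": [0, 0, 0], "claw": 2},
])

```text
t: 11.85
eef_pos: [0.5821, -0.1317, 0.0418]
ee_rot: [-3.141, -0.003, -0.143]
force: [0.5, 0.2, -0.3]
width: 0.0256
gripper_force: 40.0
```

servo_tool([
  {"xyz": [-0.2, 0, 0.4], "angular": [0, 0, 0], "claw": 2},
  {"xyz": [0, 0, 0.2], "angular": [0, 0, 0], "claw": 2},
  {"xyz": [0, 0, 0], "angular": [0, 0, 0], "claw": 2},
  {"xyz": [0, 0, 0], "angular": [0, 0, 0], "claw": 2},
])

```text
t: 12.25
eef_pos: [0.5793, -0.1316, 0.0351]
ee_rot: [-3.141, -0.001, -0.143]
force: [-2.9, 1.9, 5.6]
width: 0.0257
gripper_force: 40.0
```

servo_tool([
  {"xyz": [0, 0, 0], "angular": [0, 0, 0], "claw": 5},
  {"xyz": [0, 0, 0], "angular": [0, 0, 0], "claw": 5},
  {"xyz": [0, 0, 0], "angular": [0, 0, 0], "claw": 5},
  {"xyz": [0, 0, -0.8], "angular": [0, 0, 0], "claw": 5},
  {"xyz": [0, 0, 0], "angular": [0, -5, 0], "claw": 5},
  {"xyz": [0, 0, 0], "angular": [0, -5, 0], "claw": 5},
  {"xyz": [0, 0, 0], "angular": [0, -5, 0], "claw": 5},
  {"xyz": [0, 0, 0], "angular": [0, 0, 0], "claw": 5},
  {"xyz": [0, 0, 0], "angular": [0, 0, 0], "claw": 5},
])

```text
t: 13.15
eef_pos: [0.5794, -0.1318, 0.042]
ee_rot: [-3.141, 0.261, -0.143]
force: [-0.4, -0.7, -0.4]
width: 0.0499
gripper_force: 0.0
```

```bash
python3 -c "
from plan import *
PM=np.array([.5793,-.1316,.006]);RM=Ro.from_euler('z',-.1435)
p,r=rel(15,.0317); togo(PM+RM.apply(p),RM*r)
f=grab('side');t=grab('top')
cv2.imwrite('pics/re.png',np.hstack([cv2.resize(f['color'][200:320,240:400],(400,300),interpolation=2),cv2.resize(t['color'][140:260,260:420],(400,300),interpolation=2)]))"
```

```text
at [ 0.5794 -0.1318  0.042 ] shift cm [ 0.1  -0.02  0.42] turn deg [-0.01 -0.06  0.  ]
```

View pics/re.png

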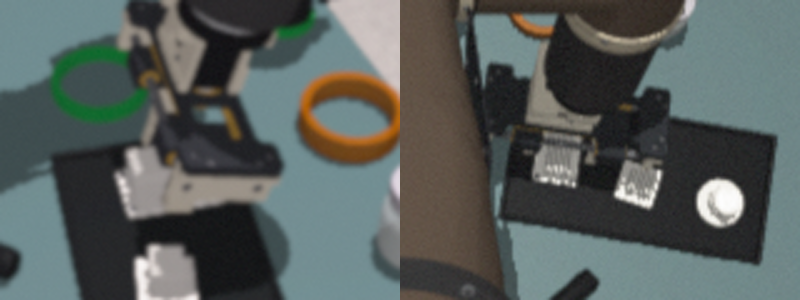

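The module is back in its place, with the jaws open and pitched around it and the neighbours untouched. I lower and grip.

servo_tool([
  {"xyz": [0.1, 0, 0.3], "angular": [0, 0, 0], "claw": 5},
  {"xyz": [0, 0, 0.1], "angular": [0, 0, 0], "claw": 5},
  {"xyz": [0, 0, 0], "angular": [0, 0, 0], "claw": 5},
  {"xyz": [0, 0, 0], "angular": [0, 0, 0], "claw": 2},
  {"xyz": [0, 0, 0], "angular": [0, 0, 0], "claw": 2},
  {"xyz": [0, 0, 0], "angular": [0, 0, 0], "claw": 2},
  {"xyz": [0, 0, 0], "angular": [0, 0, 0], "claw": 2},
  {"xyz": [0, 0, 0], "angular": [0, 0, 0], "claw": 2},
], force=45)

```text
t: 14.05
eef_pos: [0.5792, -0.1316, 0.0384]
ee_rot: [-3.141, 0.261, -0.143]
force: [-0.0, -0.1, 0.9]
width: 0.0259
gripper_force: 45.0
```

```bash
python3 -c "
from h import *
s=monitor.get_state();print(s['eef_pos'],s['ee_rot'],s['force'])"
```

```text
[ 0.57915138 -0.13160989  0.03838955] [-3.14139529  0.26137124 -0.14294306] [-0.02584319 -0.11561928  0.87260681]
```

servo_tool([
  {"xyz": [-0.26, 0, -0.97], "angular": [0, 0, 0], "claw": 2},
  {"xyz": [-0.65, 0, -2.4], "angular": [0, 0, 0], "claw": 2},
  {"xyz": [-1, 0, -3.8], "angular": [0, 0, 0], "claw": 2},
  {"xyz": [-1, 0, -3.8], "angular": [0, 0, 0], "claw": 2},
  {"xyz": [-1, 0, -3.8], "angular": [0, 0, 0], "claw": 2},
  {"xyz": [-0.6, 0, -2.2], "angular": [0, 0, 0], "claw": 2},
  {"xyz": [0, 0, 0], "angular": [0, 0, 0], "claw": 2},
  {"xyz": [0, 0, 0], "angular": [0, 0, 0], "claw": 2},
])

```text
t: 14.85
eef_pos: [0.5792, -0.1315, 0.2144]
ee_rot: [-3.141, 0.26, -0.143]
force: [0.2, -0.5, -3.5]
width: 0.0257
gripper_force: 45.0
```

```bash
cat > g2.py <<'E'
from plan import *
def g(off,dx=0,dy=0):
    p,r=rel(14.98,.0324); togo(PAD+RP.apply(p+[dx,dy,off]),RP*r)
E
python3 -c "
from g2 import *
s=monitor.get_state();print(s['width'],s['gripper_force'],s['force']);g(.08)
print(Ro.from_euler('xyz',s['ee_rot']).inv().apply([0,0,1]))"
```

```text
0.02573097270523844 44.9994832277298 [ 0.2016765  -0.49530535 -3.50376724]
at [ 0.5792 -0.1315  0.2144] shift cm [-18.95 -34.35   6.28] turn deg [ -0.45  27.46 -22.82]
[-2.57434694e-01 -9.22865201e-04 -9.66295258e-01]
```

servo_tool([
  {"xyz": [-0.95, -1.7, 0.3], "angular": [0, 0, 0], "claw": 2},
  {"xyz": [-1.9, -3.45, 0.63], "angular": [0, 0, 0], "claw": 2},
  {"xyz": [-1.9, -3.45, 0.63], "angular": [0, 0, 0], "claw": 2},
  {"xyz": [-1.9, -3.45, 0.63], "angular": [0, 0, 0], "claw": 2},
  {"xyz": [-1.9, -3.45, 0.63], "angular": [0, 0, 0], "claw": 2},
  {"xyz": [-1.9, -3.45, 0.63], "angular": [0, 0, 0], "claw": 2},
  {"xyz": [-1.9, -3.45, 0.63], "angular": [0, 0, 0], "claw": 2},
  {"xyz": [-1.9, -3.45, 0.63], "angular": [0, 0, 0], "claw": 2},
  {"xyz": [-1.9, -3.45, 0.63], "angular": [0, 0, 0], "claw": 2},
  {"xyz": [-1.9, -3.45, 0.63], "angular": [0, 0, 0], "claw": 2},
  {"xyz": [-0.9, -1.6, 0.3], "angular": [0, 0, 0], "claw": 2},
  {"xyz": [0, 0, 0], "angular": [-0.08, 4.58, -3.8], "claw": 2},
  {"xyz": [0, 0, 0], "angular": [-0.08, 4.58, -3.8], "claw": 2},
  {"xyz": [0, 0, 0], "angular": [-0.08, 4.58, -3.8], "claw": 2},
  {"xyz": [0, 0, 0], "angular": [-0.08, 4.58, -3.8], "claw": 2},
  {"xyz": [0, 0, 0], "angular": [-0.08, 4.58, -3.8], "claw": 2},
  {"xyz": [0, 0, 0], "angular": [-0.08, 4.58, -3.8], "claw": 2},
  {"xyz": [0, 0, 0], "angular": [0, 0, 0], "claw": 2},
  {"xyz": [0, 0, 0], "angular": [0, 0, 0], "claw": 2},
])

```text
t: 16.75
eef_pos: [0.43, 0.2363, 0.2017]
ee_rot: [3.14, -0.222, 0.252]
force: [0.4, 0.7, -1.1]
width: 0.0258
gripper_force: 45.0
```

```bash
python3 -c "
from g2 import *
s=monitor.get_state();print(s['q'].round(2),s['force'],s['moment'],s['t']);g(.08);g(.015)"
```

```text
[ 1.02 -0.04 -0.7   0.22 -0.76  0.65] [ 0.3828168   0.66949837 -1.12793297] [-0.25417046  0.77705319  0.03191063] 16.75
at [0.43   0.2363 0.2017] shift cm [ 0.14 -0.03 -0.08] turn deg [0.08 0.2  0.02]
at [0.43   0.2363 0.2017] shift cm [ 1.84 -0.04  6.19] turn deg [0.08 0.2  0.02]
```

servo_tool([
  {"xyz": [0.2, 0, 0.5], "angular": [0.1, 0.2, 0], "claw": 2},
  {"xyz": [0.5, 0, 1.6], "angular": [0, 0, 0], "claw": 2},
  {"xyz": [0.5, 0, 1.7], "angular": [0, 0, 0], "claw": 2},
  {"xyz": [0.3, 0, 1.2], "angular": [0, 0, 0], "claw": 2},
  {"xyz": [0.2, 0, 0.6], "angular": [0, 0, 0], "claw": 2},
  {"xyz": [0, 0, 0.2], "angular": [0, 0, 0], "claw": 2},
  {"xyz": [0, 0, 0], "angular": [0, 0, 0], "claw": 2},
  {"xyz": [0, 0, 0], "angular": [0, 0, 0], "claw": 2},
])

```text
t: 17.55
eef_pos: [0.46, 0.2443, 0.1501]
ee_rot: [-3.14, -0.228, 0.251]
force: [-0.4, 0.1, -1.3]
width: 0.026
gripper_force: 45.0
```

```bash
python3 -c "
from g2 import *
g(.02);s=monitor.get_state()
f=grab('side');t=grab('top'); print(s['force'],s['t'])
C=Ro.from_euler('xyz',s['ee_rot']); p,r=rel(14.98,.0324); RMo=C*r.inv(); PMo=s['eef_pos']-RMo.apply(p)
print('module rel pad mm',(RP.inv().apply(PMo-PAD)*1000).round(1))
for q in([-40,25,0],[40,25,0],[-40,-25,0],[40,-25,0],[-40,-25,5],[40,-25,5]):
  X=RMo.apply(np.array(q)/1000)+PMo; print(q,((proj(f,X)-[165,95])*5).round(),((proj(t,X)-[140,190])*5).round()+[400,0])
cv2.imwrite('pics/near2.png',np.hstack([cv2.resize(f['color'][95:190,165:245],(400,475),interpolation=2),cv2.resize(t['color'][190:285,140:220],(400,475),interpolation=2)]))"
```

```text
at [0.46   0.2443 0.1501] shift cm [-0.18 -0.01 -0.01] turn deg [-0.07 -0.16 -0.02]
[-0.43406879  0.13009092 -1.29810729] 17.55
module rel pad mm [ 1.8 -0.1 19.4]
[-40, 25, 0] [119. 266.] [564. 285.]
[40, 25, 0] [241. 152.] [516. 144.]
[-40, -25, 0] [169. 315.] [661. 262.]
[40, -25, 0] [294. 198.] [616. 120.]
[-40, -25, 5] [163. 309.] [660. 266.]
[40, -25, 5] [289. 192.] [615. 123.]
```

View pics/near2.png

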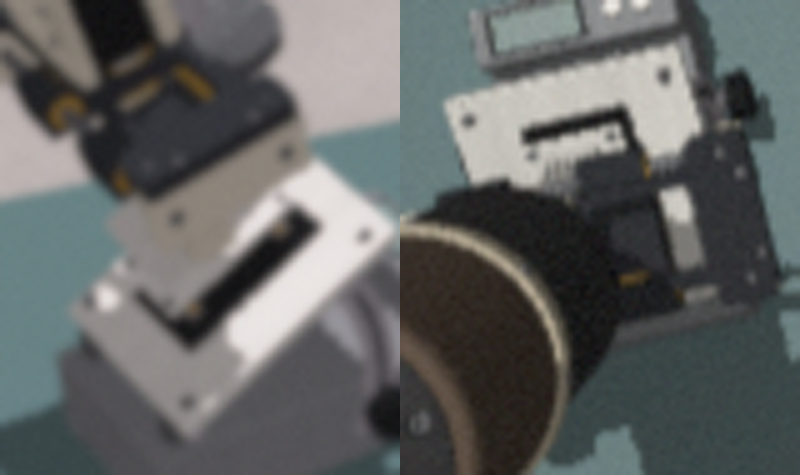

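The view agrees with the prediction: the module's near edge in the side crop runs (170,315) to (290,200), parallel to the pad and about 19 mm off. Now I approach gently.

servo_tool([
  {"xyz": [-0.05, 0, 0.4], "angular": [0, -0.15, 0], "claw": 2},
  {"xyz": [0.05, 0, 0.4], "angular": [0, 0, 0], "claw": 2},
  {"xyz": [0.1, 0, 0.3], "angular": [0, 0, 0], "claw": 2},
  {"xyz": [0.05, 0, 0.15], "angular": [0, 0, 0], "claw": 2},
  {"xyz": [0, 0, 0], "angular": [0, 0, 0], "claw": 2},
  {"xyz": [0, 0, 0], "angular": [0, 0, 0], "claw": 2},
])

```text
t: 18.25
eef_pos: [0.4638, 0.2451, 0.1378]
ee_rot: [-3.141, -0.225, 0.251]
force: [-4.1, 1.2, 1.9]
width: 0.0258
gripper_force: 45.0
```

```bash
cat > rep.py <<'E'
from g2 import *
s=monitor.get_state(); C=Ro.from_euler('xyz',s['ee_rot']); p,r=rel(14.98,.0324); RMo=C*r.inv(); PMo=s['eef_pos']-RMo.apply(p)
print('t',s['t'],'module rel pad mm',(RP.inv().apply(PMo-PAD)*1000).round(1),'rot deg',np.degrees((RP.inv()*RMo).as_rotvec()).round(2))
F=s['force']-[0,0,-1.6]; print('F in pad axes',RP.inv().apply(F).round(1),'moment pad',RP.inv().apply(s['moment']).round(2),'grip',s['gripper_force'].round(1),s['width'].round(4))
E
python3 rep.py
```

```text
t 18.25 module rel pad mm [-0.6 -0.2  6.8] rot deg [ 0.04  0.03 -0.01]Traceback (most recent call last):
  File "rep.py", line 4, in <module>
    F=s['force']-[0,0,-1.6]; print('F in pad axes',RP.inv().apply(F).round(1),'moment pad',RP.inv().apply(s['moment']).round(2),'grip',s['gripper_force'].round(1),s['width'].round(4))
                                                                                                                                       ^^^^^^^^^^^^^^^^^^^^^^^^
AttributeError: 'float' object has no attribute 'round'
```

servo_tool([
  {"xyz": [0.03, 0, 0.1], "angular": [0, 0, 0], "claw": 2},
  {"xyz": [0.03, 0, 0.1], "angular": [0, 0, 0], "claw": 2},
  {"xyz": [0, 0, 0], "angular": [0, 0, 0], "claw": 2},
  {"xyz": [0, 0, 0], "angular": [0, 0, 0], "claw": 2},
])

```text
t: 18.65
eef_pos: [0.4647, 0.2453, 0.1361]
ee_rot: [-3.141, -0.225, 0.251]
force: [-5.2, 0.4, 2.3]
width: 0.0256
gripper_force: 45.0
```

```bash
sed -i "s/s\['gripper_force'\].round(1),s\['width'\].round(4)/s['gripper_force'],s['width']/" rep.py; python3 rep.py
```

```text
t 18.65 module rel pad mm [-0.6 -0.2  4.8] rot deg [ 0.04  0.02 -0.01]
F in pad axes [-2.5  1.6  5.8] moment pad [ 0.57  2.59 -0.06] grip 45.00126242637634 0.02562136511947496
```

servo_tool([
  {"xyz": [0.03, 0, 0.1], "angular": [0, 0, 0], "claw": 2},
  {"xyz": [0.03, 0, 0.1], "angular": [0, 0, 0], "claw": 2},
  {"xyz": [0, 0, 0], "angular": [0, 0, 0], "claw": 2},
  {"xyz": [0, 0, 0], "angular": [0, 0, 0], "claw": 2},
])

```text
t: 19.05
eef_pos: [0.4654, 0.2455, 0.1348]
ee_rot: [-3.141, -0.225, 0.251]
force: [-15.3, -1.2, 10.6]
width: 0.0255
gripper_force: 45.0
```

```bash
python3 rep.py
```

```text
t 19.05 module rel pad mm [-0.6 -0.2  3.4] rot deg [ 0.05  0.02 -0.01]
F in pad axes [-7.7  2.6 17.9] moment pad [ 0.99  4.7  -0.22] grip 45.00431299209595 0.025533746391008093
```

servo_tool([
  {"xyz": [0.01, 0, 0.05], "angular": [0, 0, 0], "claw": 2},
  {"xyz": [0, 0, 0], "angular": [0, 0, 0], "claw": 2},
  {"xyz": [0, 0, 0], "angular": [0, 0, 0], "claw": 2},
])

```text
t: 19.35
eef_pos: [0.4654, 0.2454, 0.1347]
ee_rot: [-3.141, -0.225, 0.251]
force: [-21.1, -1.4, 18.0]
width: 0.0258
gripper_force: 45.0
```

```bash
python3 rep.py
```

```text
t 19.35 module rel pad mm [-0.6 -0.2  3.3] rot deg [ 0.06  0.01 -0.02]
F in pad axes [-9.2  3.8 27. ] moment pad [ 1.2   5.93 -0.18] grip 45.00753343105316 0.025821371243360564
```

It's in firm contact at 27 N. To check that it's flush and not on one edge, I ease off slightly and rock ±0.6° about the jaw axis while watching the force.

servo_tool([
  {"xyz": [-0.01, 0, -0.05], "angular": [0, 0, 0], "claw": 2},
  {"xyz": [0, 0, 0], "angular": [0, 0, 0], "claw": 2},
  {"xyz": [0, 0, 0], "angular": [0, 0, 0], "claw": 2},
])

```text
t: 19.65
eef_pos: [0.4653, 0.2454, 0.1348]
ee_rot: [-3.141, -0.225, 0.251]
force: [-14.7, -0.2, 11.3]
width: 0.0261
gripper_force: 45.0
```

```bash
python3 rep.py
```

```text
t 19.65 module rel pad mm [-0.6 -0.3  3.4] rot deg [ 0.05  0.02 -0.01]
F in pad axes [-6.6  3.4 18.1] moment pad [ 1.    4.69 -0.26] grip 45.00438451766968 0.02614660679651387
```

servo_tool([
  {"xyz": [0, 0, 0], "angular": [0, 0.6, 0], "claw": 2},
  {"xyz": [0, 0, 0], "angular": [0, 0, 0], "claw": 2},
  {"xyz": [0, 0, 0], "angular": [0, 0, 0], "claw": 2},
])

```text
t: 19.95
eef_pos: [0.4653, 0.2454, 0.1347]
ee_rot: [-3.141, -0.236, 0.251]
force: [-14.0, 0.2, 9.2]
width: 0.0257
gripper_force: 45.0
```

```bash
python3 rep.py
```

```text
t 19.95 module rel pad mm [-0.4 -0.3  3.2] rot deg [ 0.05 -0.58 -0.01]
F in pad axes [-6.9  3.7 15.9] moment pad [ 1.06  4.81 -0.33] grip 45.004903078079224 0.02570355802173557
```

servo_tool([
  {"xyz": [0, 0, 0], "angular": [0, -0.6, 0], "claw": 2},
  {"xyz": [0, 0, 0], "angular": [0, -0.6, 0], "claw": 2},
  {"xyz": [0, 0, 0], "angular": [0, 0, 0], "claw": 2},
  {"xyz": [0, 0, 0], "angular": [0, 0, 0], "claw": 2},
])

```text
t: 20.35
eef_pos: [0.4655, 0.2455, 0.1352]
ee_rot: [-3.141, -0.215, 0.251]
force: [-16.1, -2.4, 14.7]
width: 0.0259
gripper_force: 45.0
```

```bash
python3 rep.py
```

```text
t 20.35 module rel pad mm [-0.6 -0.3  3.6] rot deg [ 0.05  0.6  -0.03]
F in pad axes [-6.6  1.6 22. ] moment pad [ 0.55  4.52 -0.1 ] grip 45.00505328178406 0.025874938416765254
```

Force falls when the module is pitched steeper and rises when shallower, so the upper end is carrying load. I'll continue steeper to find where it bottoms out.

servo_tool([
  {"xyz": [0, 0, 0], "angular": [0, 0.6, 0], "claw": 2},
  {"xyz": [0, 0, 0], "angular": [0, 0.6, 0], "claw": 2},
  {"xyz": [0, 0, 0], "angular": [0, 0.6, 0], "claw": 2},
  {"xyz": [0, 0, 0], "angular": [0, 0, 0], "claw": 2},
  {"xyz": [0, 0, 0], "angular": [0, 0, 0], "claw": 2},
])

```text
t: 20.85
eef_pos: [0.4653, 0.2454, 0.1347]
ee_rot: [-3.141, -0.246, 0.251]
force: [-15.4, 0.2, 11.4]
width: 0.0256
gripper_force: 45.0
```

```bash
python3 rep.py
```

```text
t 20.85 module rel pad mm [-0.1 -0.3  3.3] rot deg [ 0.05 -1.18 -0.01]
F in pad axes [-7.1  4.1 18.5] moment pad [ 1.19  5.47 -0.3 ] grip 45.00418245792389 0.02561887327828606
```

servo_tool([
  {"xyz": [0, 0, 0], "angular": [0, 0.8, 0], "claw": 2},
  {"xyz": [0, 0, 0], "angular": [0, 0, 0], "claw": 2},
  {"xyz": [0, 0, 0], "angular": [0, 0, 0], "claw": 2},
])

```text
t: 21.15
eef_pos: [0.4654, 0.2454, 0.1347]
ee_rot: [-3.141, -0.26, 0.251]
force: [-13.1, -0.6, 11.3]
width: 0.0253
gripper_force: 45.0
```

```bash
python3 rep.py
```

```text
t 21.15 module rel pad mm [ 0.5 -0.3  3.3] rot deg [ 0.05 -1.99 -0.01]
F in pad axes [-5.3  2.7 17.4] moment pad [ 0.99  5.01 -0.26] grip 45.004377365112305 0.02533716028222754
```

servo_tool([
  {"xyz": [0, 0, 0], "angular": [0, -0.8, 0], "claw": 2},
  {"xyz": [0, 0, 0], "angular": [0, 0, 0], "claw": 2},
  {"xyz": [0.01, 0, 0.02], "angular": [0, 0, 0], "claw": 2},
  {"xyz": [0, 0, 0], "angular": [0, 0, 0], "claw": 2},
  {"xyz": [0, 0, 0], "angular": [0, 0, 0], "claw": 2},
])

```text
t: 21.65
eef_pos: [0.4657, 0.2455, 0.1347]
ee_rot: [-3.141, -0.246, 0.251]
force: [-13.7, -1.9, 12.1]
width: 0.0259
gripper_force: 45.0
```

```bash
python3 rep.py; python3 -c "
from h import *
f=grab('side');t=grab('top')
cv2.imwrite('pics/press.png',np.hstack([cv2.resize(f['color'][110:185,175:245],(560,600),interpolation=2),cv2.resize(t['color'][190:240,145:215],(240,171),interpolation=2).repeat(1,0) if 0 else cv2.copyMakeBorder(cv2.resize(t['color'][195:235,150:200],(240,192),interpolation=2),0,408,0,0,cv2.BORDER_CONSTANT)]))
np.save('press.npy',f['color']);np.save('presst.npy',t['color'])"
```

```text
t 21.65 module rel pad mm [ 0.3 -0.3  3.1] rot deg [ 0.05 -1.2  -0.02]
F in pad axes [-5.7  1.5 18.6] moment pad [ 0.66  4.42 -0.19] grip 45.00470817089081 0.02591020100852132
```

View pics/press.png

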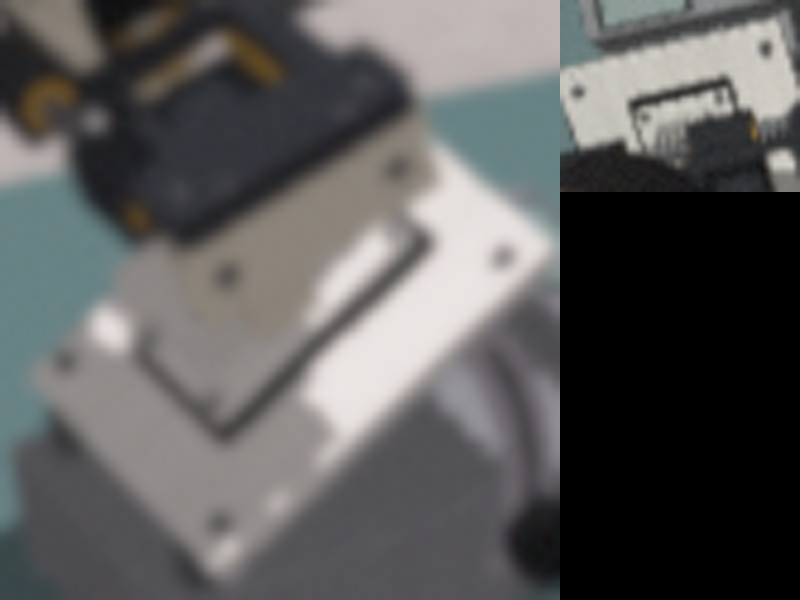

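The module lies on the pad with an even dark border: near side (225,435) to (430,240), lower end (140,350) to (225,435), and upper end in the inset (630,105) to (730,80). I'll put a number on how parallel it is.

```bash
python3 - <<'E'
import numpy as np, cv2
from scipy.ndimage import map_coordinates as mc
g=cv2.cvtColor(np.load('press.npy'),cv2.COLOR_BGR2GRAY).astype(float)
a=np.array([225/8+175-.5,432/8+110-.5]); b=np.array([428/8+175-.5,243/8+110-.5]); d=(b-a)/np.linalg.norm(b-a); n=np.array([d[1],-d[0]]); n*=np.sign(n[1]) # n points down-right (outward)
L=np.linalg.norm(b-a); w=np.arange(-5,5.01,.1); I=[];O=[];S=np.arange(3,L-3,1.)
for s in S:
    P=a+d*s+np.outer(w,n); v=mc(g,[P[:,1],P[:,0]],order=3); i=np.argmin(v[25:76])+25
    hi=v[max(0,i-30):i].max(); ho=v[i:i+30].max()
    def cross(seg,ws,th): 
        k=np.argmax(seg>th); return ws[k]
    I.append(cross(v[i::-1],w[i::-1],(v[i]+hi)/2)); O.append(cross(v[i:],w[i:],(v[i]+ho)/2))
I,O=np.array(I),np.array(O); print(I.round(1),O.round(1),sep='\n')
for nm,y in(('inner',I),('outer',O)):
    k=np.polyfit(S,y,1); print(nm,'angle deg',np.degrees(np.arctan(k[0])).round(2),'width mid')
print('mean width px',(O-I).mean())
E
```

```text
[-0.8 -0.8 -0.9 -1.  -1.  -1.  -1.1 -1.1 -1.2 -1.3 -1.3 -1.3 -1.4 -1.4
 -1.4 -1.4 -1.4 -1.5 -1.6 -1.6 -1.6 -1.7 -1.6 -1.6 -1.6 -1.6 -1.6 -1.6
 -1.5]
[1.7 1.8 1.7 1.7 1.6 1.6 1.6 1.7 1.8 1.7 1.4 1.3 1.2 1.2 1.2 1.2 1.2 1.3
 1.4 1.4 1.4 1.4 1.4 1.4 1.4 1.4 1.4 1.4 1.3]
inner angle deg -1.71 width mid
outer angle deg -0.82 width mid
mean width px 2.79655172413792
```

servo_tool([
  {"xyz": [-0.02, 0, 0.01], "angular": [0, -0.3, 0], "claw": 2},
  {"xyz": [-0.01, 0, 0], "angular": [0, -0.2, 0], "claw": 2},
  {"xyz": [0, 0, 0], "angular": [0, 0, 0], "claw": 2},
  {"xyz": [0, 0, 0], "angular": [0, 0, 0], "claw": 2},
])

```text
t: 22.15
eef_pos: [0.4657, 0.2455, 0.135]
ee_rot: [-3.141, -0.238, 0.251]
force: [-13.7, -3.0, 13.6]
width: 0.0253
gripper_force: 45.0
```

```bash
python3 rep.py; python3 - <<'E'
from goal import *
import pickle
f=pickle.load(open('f0.pkl','rb'))['side']; P=PAD+RP.apply([0,0,.002])
for ang in(-1,0,1):
    R=RP*Ro.from_euler('y',ang,degrees=True)
    pr=lambda R,q: proj(f,P+R.apply(np.array(q)/1000))
    o=[pr(RP,[x,-27,-6]) for x in(-44,44)]; d=(o[1]-o[0])/np.linalg.norm(o[1]-o[0]); n=np.array([d[1],-d[0]]); n*=np.sign(n[1])
    print(ang,[round(float((o[0]-pr(R,[x,-25,0]))@n),2) for x in(-35,0,35)])
E
```

```text
t 22.15 module rel pad mm [ 0.2 -0.3  3.3] rot deg [ 0.05 -0.74 -0.02]
F in pad axes [-5.2  0.5 20. ] moment pad [0.11 3.85 0.  ] grip 45.00520706176758 0.025344573143433028
-1 [2.3, 2.49, 2.68]
0 [2.49, 2.49, 2.48]
1 [2.69, 2.49, 2.29]
```

```bash
cat > band.py <<'E'
from h import *
from scipy.ndimage import map_coordinates as mc
def band(g):
    a=np.array([225/8+175-.5,432/8+110-.5]); b=np.array([428/8+175-.5,243/8+110-.5]); d=(b-a)/np.linalg.norm(b-a); n=np.array([d[1],-d[0]]); n*=np.sign(n[1])
    L=np.linalg.norm(b-a); w=np.arange(-5,5.01,.05); S=np.arange(3,L-3,.5); I=[]; O=[]
    for s in S:
        P=a+d*s+np.outer(w,n); v=mc(g,[P[:,1],P[:,0]],order=3); i=np.argmin(v[50:151])+50
        cr=lambda v,w: w[np.argmax(v>(v[0]+v[:60].max())/2)]
        I.append(cr(v[i::-1],w[i::-1])); O.append(cr(v[i:],w[i:]))
    return [np.polyval(np.polyfit(S,np.array(y),1),[3,L-3]).round(2) for y in(I,O,np.array(O)-I)]
if __name__=='__main__':
    print('old',band(cv2.cvtColor(np.load('press.npy'),cv2.COLOR_BGR2GRAY).astype(float)))
    g=np.mean([cv2.cvtColor(grab('side')['color'],cv2.COLOR_BGR2GRAY).astype(float) for _ in range(6)],axis=0)
    print('new',band(g))
E
python3 band.py; python3 rep.py
```

```text
old [array([-0.91, -1.73]), array([1.64, 1.22]), array([2.55, 2.95])]
new [array([-0.97, -1.72]), array([1.6 , 1.22]), array([2.57, 2.94])]
t 22.45 module rel pad mm [ 0.2 -0.3  3.3] rot deg [ 0.06 -0.74 -0.02]
F in pad axes [-4.1  0.  18.9] moment pad [0.02 3.84 0.05] grip 45.00525712966919 0.025672561824328533
```

servo_tool([
  {"xyz": [0, 0, 0], "angular": [0, -0.4, 0], "claw": 2},
  {"xyz": [-0.02, 0, 0], "angular": [0, -0.4, 0], "claw": 2},
  {"xyz": [0, 0, 0], "angular": [0, 0, 0], "claw": 2},
  {"xyz": [0, 0, 0], "angular": [0, 0, 0], "claw": 2},
])

```text
t: 22.85
eef_pos: [0.4658, 0.2456, 0.1355]
ee_rot: [-3.14, -0.225, 0.251]
force: [-12.9, -4.7, 17.8]
width: 0.0255
gripper_force: 45.0
```

```bash
python3 band.py; python3 rep.py
```

```text
old [array([-0.91, -1.73]), array([1.64, 1.22]), array([2.55, 2.95])]
new [array([-1.23, -1.67]), array([1.45, 1.26]), array([2.68, 2.93])]
t 23.15 module rel pad mm [ 0.2 -0.2  3.7] rot deg [ 0.07  0.02 -0.02]
F in pad axes [-2.4 -1.2 22.2] moment pad [-0.38  3.44  0.12] grip 45.00697374343872 0.025689169345311576
```

The low end lifted when I went back to 0°, with its edge moving 0.26 px and TCP z up 0.4 mm. Between -0.7° and -1.2° nothing moved, so flush lies on the steeper side. I'll go back there and re-measure.

servo_tool([
  {"xyz": [0, 0, 0], "angular": [0, 0.5, 0], "claw": 2},
  {"xyz": [0, 0, 0], "angular": [0, 0.5, 0], "claw": 2},
  {"xyz": [0, 0, 0], "angular": [0, 0, 0], "claw": 2},
  {"xyz": [0, 0, 0], "angular": [0, 0, 0], "claw": 2},
])

```text
t: 23.55
eef_pos: [0.4657, 0.2455, 0.1349]
ee_rot: [-3.141, -0.242, 0.251]
force: [-9.9, -2.0, 12.2]
width: 0.0254
gripper_force: 45.0
```

```bash
python3 band.py; python3 rep.py
```

```text
old [array([-0.91, -1.73]), array([1.64, 1.22]), array([2.55, 2.95])]
new [array([-0.93, -1.74]), array([1.63, 1.21]), array([2.56, 2.96])]
t 23.85 module rel pad mm [ 0.2 -0.3  3.2] rot deg [ 0.06 -0.94 -0.01]
F in pad axes [-3.   0.3 17.9] moment pad [-0.14  3.24 -0.01] grip 45.004756450653076 0.025760784581351736
```

servo_tool([
  {"xyz": [0, 0, 0], "angular": [0, 0.5, 0], "claw": 2},
  {"xyz": [0, 0, 0], "angular": [0, 0.3, 0], "claw": 2},
  {"xyz": [0, 0, 0], "angular": [0, 0, 0], "claw": 2},
  {"xyz": [0, 0, 0], "angular": [0, 0, 0], "claw": 2},
])

```text
t: 24.25
eef_pos: [0.4655, 0.2455, 0.1347]
ee_rot: [-3.141, -0.256, 0.251]
force: [-10.0, -1.2, 11.7]
width: 0.0256
gripper_force: 45.0
```

```bash
python3 band.py; python3 rep.py
```

```text
old [array([-0.91, -1.73]), array([1.64, 1.22]), array([2.55, 2.95])]
new [array([-0.91, -1.74]), array([1.66, 1.2 ]), array([2.57, 2.94])]
t 24.55 module rel pad mm [ 0.5 -0.3  3.2] rot deg [ 0.05 -1.73 -0.02]
F in pad axes [-3.8  1.7 16.7] moment pad [ 0.26  3.94 -0.11] grip 45.004618763923645 0.02589890634540889
```

From -0.9° to -1.7° the module doesn't move, so it's seated flush against the pad. I'll settle mid-range with slightly more press and hand in.

servo_tool([
  {"xyz": [0, 0, 0], "angular": [0, -0.4, 0], "claw": 2},
  {"xyz": [0, 0, 0.02], "angular": [0, 0, 0], "claw": 2},
  {"xyz": [0, 0, 0], "angular": [0, 0, 0], "claw": 2},
  {"xyz": [0, 0, 0], "angular": [0, 0, 0], "claw": 2},
  {"xyz": [0, 0, 0], "angular": [0, 0, 0], "claw": 2},
])

```text
t: 25.05
eef_pos: [0.4656, 0.2455, 0.1346]
ee_rot: [-3.141, -0.249, 0.251]
force: [-12.2, -1.8, 13.0]
width: 0.0259
gripper_force: 45.0
```

```bash
python3 band.py; python3 rep.py
```

```text
old [array([-0.91, -1.73]), array([1.64, 1.22]), array([2.55, 2.95])]
new [array([-0.9 , -1.74]), array([1.65, 1.21]), array([2.55, 2.95])]
t 25.35 module rel pad mm [ 0.3 -0.3  3.1] rot deg [ 0.05 -1.34 -0.02]
F in pad axes [-3.5  0.9 18.4] moment pad [ 0.11  3.74 -0.05] grip 45.00674664974213 0.02584675143009683
```

```bash
python3 -c "
from station import order
print(order.job_done())"
```

```text
the job is handed in; nothing more can be done
None
```

I handed the job in with the large LED module still gripped and held on the tester's pad at about 18 N, centred by my estimate to within a few millimetres; flushness is inferred from camera and force readings because the contact travel can't be read, and the hand-in call returned no verdict.

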